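Set up the pack shot: stack the sample tubs on the photo turntable

TASK

Set up the pack shot: seat the black plinth fully down on the two pegs of the photo turntable and stack all the lidded sample tubs on it in one pile, every foot home in the recess below it, tall tubs at the bottom and shallow ones on top. Turn the disc so that the long side of the plinth and its pile squarely faces the camera, and then, with everything standing so, press the start button fully down and let it go. Leave the jar, pen cup and notebook where they are.

Things in the scene. Friction and masses are not known exactly. Their poses are not given: they have to be found in the camera images.
- plinth: loose black block 104 long (its x) x 64 wide (its y) x 30 mm high, 0.16 kg, origin at the centre of its underside. Top: four recesses placed and sized as in the tub lids. Underside: two sockets 13.3 mm square, 13 mm deep, at x = +-36, y = 0 mm for the pegs of the disc; seated, its underside lies flat on the disc. A half turn about z is the same.
- tub_tall1: TALL lidded tub, white with paper label and grey lid, 92 long (its x) x 60 wide (its y) x 60 mm high over all, 0.12 to 0.24 kg. Upright sides, the lid does not overhang or come off. Origin: centre of its underside at the level of the feet's soles, z up. Four round feet, 12 mm diameter, 8 mm tall, tapered tips, at x = +-34.5, y = +-18.5 mm. May be absent (None).
- tub_tall2: as tub_tall1. Every tub lid (and the plinth's top) has four recesses 15.5 mm square and 6 mm deep at x = +-34.5, y = +-18.5 mm; a tub with its feet home has its origin 6 mm below the top of what it stands on. A half turn about z is the same. May be absent (None).
- tub_low1: SHALLOW lidded tub: as tub_tall1, with the same outline, feet, lid and recesses, but 42 mm high over all, 0.08 to 0.17 kg. May be absent (None).
- tub_low2: as tub_low1 (shallow, 42 mm high). May be absent (None).
- tub_low3: as tub_low1 (shallow, 42 mm high). May be absent (None).
- turntable: motorised photo turntable, fixed to the table: round white housing 180 mm across, 30 mm high, with a low control console (22 mm high, 62 mm wide) reaching out to 161 mm from the axis on its -x side. Origin on the axis at table level; its +x points straight at the camera, a fixed thing on a table tripod, 160 mm high, some 0.25 m from the axis; z up.
- disc_center (a point): centre of the upper face of the turntable's disc, on its axis, 42 mm above the table. The disc is 168 mm across and carries two upright steel pegs, 10 mm diameter with tapered tips, 10.5 mm tall, at y = +-36 mm of this frame, which turns with the disc.
- disc (a joint): angle of the turntable disc in rad, counter-clockwise from above; at 0 (or +-pi) the line of the two pegs lies square to the camera's view, so that the plinth's long side faces the camera. The disc turns freely by hand against a light drag of 0.08 N m (up to +-3.1 rad) and stays where it is left.
- start_top (a point): centre of the top of the start button, a black push button 24 mm across on the turntable's console, 138 mm from the axis on the side away from the camera; pressed straight down.
- start (a joint): travel of the start button in m: 0 up, 0.005 fully down, which takes 4 N; it springs back.
- jar: bystander: white screw-cap jar, 60 mm across, 75 mm high; origin at the centre of its underside.
- pencup: bystander: red pen cup with pens, 72 mm across, 145 mm high; origin at the centre of its underside.
- notebook: bystander: spiral notebook lying flat, 105 x 150 x 15 mm; origin at the centre of its underside.
Not all that is in view belongs to the job. Leave any purple look-alike of the tub_tall1 alone. Leave any orange look-alike of the tub_tall2 alone.

How it is judged:
By the outcome, as a careful person would: the job done as asked, in the order asked, and still so for the second after the job is handed in, with the robot touching nothing.
Of tub_tall1, tub_tall2, tub_low1, tub_low2, tub_low3 only 4 to 5 are there at a start; the rules pass over those that are not, and their reading is None.
At some moment in a run one of tub_tall1, tub_tall2, tub_low1, tub_low2, tub_low3, plinth may be knocked a few centimetres aside while the robot is not near it.
It also fails if it takes over 200 s, if anything falls off the work surface, if the arm or the gripper's body presses on something with over 40 N, if the wrist force passes 120 N, or if a joint passes its speed limit or range.

ROBOT

A 6-joint arm with a two-finger parallel gripper is mounted at the origin on the work surface. World frame = base frame: x ahead of the robot, y to its left, z up, the work surface at z = 0. Lengths are in m, angles in degrees, forces in N, time in s.
With the tool pointing down it reaches from about 0.275 to 0.875 m from the base axis. Payload 12.5 kg.
Tool frame: the origin (TCP) lies on the centre line of the jaws, within the pads' length; the fingertips stand 22 mm ahead of it and the grasp point (between the pads) lies 3 mm ahead of it; z points along the fingers, y is the direction in which the jaws open and shut (so a half turn about z gives the same grasp; the last joint's range is limited). The gripper opens to 85 mm and grips with 20 to 120 N. Pads are 22 mm wide; open, the fingers measure 114 mm over their backs; the gripper's body (76 mm by 85 mm) begins 54 mm behind the grasp point. The pads swing forward as they close: fully open they stand 13 mm farther back than shut.
Start: joints at [-4.847, 20.094, 94.641, -0, 65.266, -4.847], TCP at [0.55, 0, 0.253] pointing down, gripper open.
Joint ranges: [-157.81, 157.81], [-45, 120.19], [0.68, 151.7], [-89.99, 269.99], [4.06, 180], [-164.3, 164.3]. Speed limits (degrees/s): [127.2, 127.2, 159.86, 180, 180, 180].

INTERFACE

Orientations are given as a 3x3 rotation matrix whose columns are the frame's x, y, z axes.
In Python, from cell import read_state, get_image, job gives the robot as it stands. The module is installed in compiled form; this text tells all that it offers.
- The arm moves only by the tool apply_moves, never from a script. Its argument "deltas" is text: rows parted by semicolons, each of 7 numbers parted by spaces: the turn, a rotation vector about the tool's x, y, z in rad, then the shift along the tool's x, y, z in m, then the finger opening in m, from 0 to 0.0854. A call has exactly 5 rows; each row shifts and turns the commanded pose from where the row before left it, along the tool's axes as they then stand; what a row does not reach is not made up. A row lasts 1/10 s, in which the tool goes at most 50 mm and 8.59 degrees, less where a joint would pass 70% of its speed; a pose out of reach is approached as far as the arm can. A call is refused whole if a number of a shift passes 0.05 or a number of a turn 0.15, either way. A call with a gripper value outside its range is refused whole. The fingers move at their own pace and stop on an object; "squeeze" is the grip in N (left out, the last holds). Time passes only in rows, so rows that do not move let the fingers close, or fill a call up. It gives the time, the measured TCP pose, the force and the opening at its end, in the units of the state.
- read_state(): the state, without advancing time (a new reading comes with each control period).
- get_image(name): name is "scene" or "side" or "wrist"; returns a dict with "img" (480x640x3 uint8, red, green, blue), "fx", "fy", "cx", "cy" (pixels), "D" ([k1, k2, p1, p2, k3] as OpenCV has them; the pictures are not rectified), "rvec" (rotation vector, rad) and "tvec" (3), from world to camera coordinates, as OpenCV has them. Camera axes: x right, y down, z forward; pixel columns grow to the right and rows downward; lengths in m; the calibration is good to about 2 mm. A picture is of the moment at which its call begins. There is no depth.
- job.close_job(): hands the job in, once; it reports no verdict.
The state is a dict: "time_s": time; "joints": joint angles; "qvel": joint speeds; "joint_torque": joint torques, N m; "tcp_pos": TCP position; "tcp_rot": TCP orientation; "force": force on the tool from outside, world axes, zero at the start; "moment": the same for the moment, N m; "opening": finger opening in m.
Only numpy, scipy, OpenCV 4.12 (cv2) and the standard library are available. Lean on these libraries where they do the work, as an engineer would, in place of code of your own. Each camera call takes 0.05 s, during which the arm holds its last target. There are 200 camera calls.

## Working session

There is one attempt and no reset: what is moved stays moved. The work goes in short steps, Python scripts to look and compute and a tool call to move; the robot and the scene stay as the last step left them, time stands still between calls to the robot, and variables do not carry over. Pictures are saved under pics/ and viewed, about 12 in all and at most 16, crops included, and the job is handed in when it is done.

Besides the shell and the picture viewer there is one more tool, called as name(argument=value, ...) on one line, values as JSON. apply_moves: Moves the arm, as the interface text tells. Its arguments: {"type":"object","properties":{"deltas":{"type":"string"},"squeeze":{"type":"number"}},"required":["deltas"]}

```bash
mkdir -p pics
cat > h.py <<'E'
import numpy as np, cv2
from cell import read_state, get_image, job
def K(g): return np.array([[g['fx'],0,g['cx']],[0,g['fy'],g['cy']],[0,0,1.]])
def ray(g,px):
    px=np.asarray(px,float).reshape(-1,1,2)
    n=cv2.undistortPoints(px,K(g),np.array(g['D'],float)).reshape(-1,2)
    R=cv2.Rodrigues(np.array(g['rvec'],float))[0]; t=np.array(g['tvec'],float).ravel()
    return -R.T@t, np.c_[n,np.ones(len(n))]@R
def plane(g,px,z):
    c,d=ray(g,px); return c+d*((z-c[2])/d[:,2])[:,None]
def proj(g,P):
    return cv2.projectPoints(np.asarray(P,float).reshape(-1,1,3),np.array(g['rvec'],float),np.array(g['tvec'],float),K(g),np.array(g['D'],float))[0].reshape(-1,2)
def save(g,n): cv2.imwrite('pics/'+n,g['img'][:,:,::-1])
E
python3 - <<'E'
from h import *
import pickle
for n in ['scene','side','wrist']:
    g=get_image(n); save(g,n+'0.png'); pickle.dump(g,open(n+'0.pkl','wb'))
    R=cv2.Rodrigues(np.array(g['rvec']))[0]; print(n,-R.T@np.array(g['tvec']).ravel(),R[2],g['fx'])
print(read_state())
E
```

```text
scene [ 1.83020743 -0.35142112  0.97933207] [-0.79886651  0.20675145 -0.56485939] 561.564316681089
side [-0.40157051 -1.07199421  0.88481968] [ 0.57327638  0.64836455 -0.50097666] 622.9031091519499
wrist [0.5493035  0.08045662 0.37288273] [-0.00206841 -0.31006447 -0.95071328] 337.3775201957534
{'time_s': 0.15, 'joints': array([-4.84846547e+00,  2.01157195e+01,  9.46676025e+01, -6.65136062e-05,
        6.52678574e+01, -4.84597795e+00]), 'qvel': array([ 0.06097576, -0.11055788, -0.01457628, -0.05766539, -0.13298916,
        0.00258897]), 'joint_torque': array([ 7.13946501e-04, -5.06248283e+01, -2.91500723e+01, -2.80964593e-05,
        3.35960038e-03, -3.10250061e-05]), 'tcp_pos': array([5.49761459e-01, 3.36250971e-05, 2.52902824e-01]), 'tcp_rot': array([[ 4.29624120e-05,  9.99999603e-01, -8.90140827e-04],
       [ 9.99999996e-01, -4.28961603e-05,  7.44473467e-05],
       [ 7.44091335e-05, -8.90144022e-04, -9.99999601e-01]]), 'force': array([-0.06507639,  0.23633802,  0.15000505]), 'moment': array([ 0.03648405,  0.01375139, -0.02257757]), 'opening': 0.08575006856623098}
```

View pics/scene0.png

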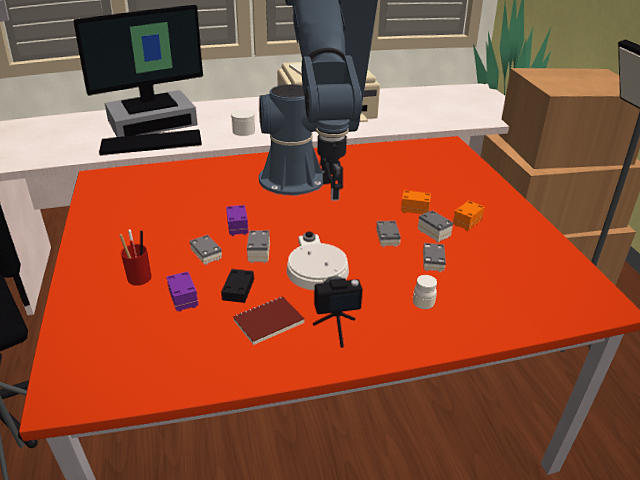

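View pics/side0.png

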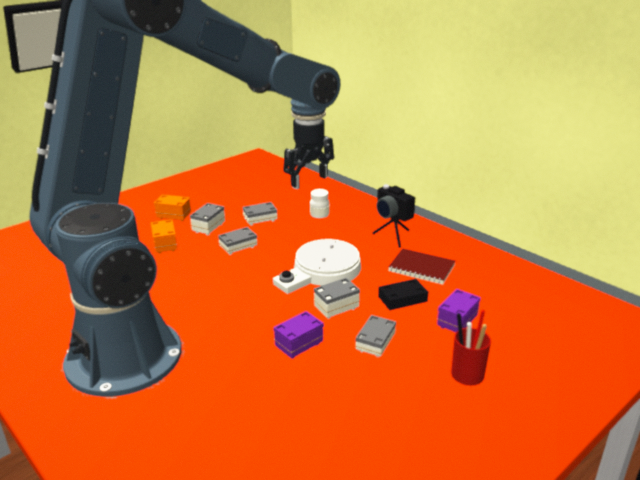

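```bash
cat >> h.py <<'E'
def lids(g,zs=(0.06,0.042),roi=None,lo=75,hi=165,amin=60):
    im=g['img'].astype(int); mx=im.max(2); mn=im.min(2)
    m=((mx-mn<22)&(mx>lo)&(mx<hi)).astype(np.uint8)
    m=cv2.morphologyEx(m,cv2.MORPH_CLOSE,np.ones((3,3)))
    out=[]
    for c in cv2.findContours(m,cv2.RETR_EXTERNAL,cv2.CHAIN_APPROX_NONE)[0]:
        if cv2.contourArea(c)<amin: continue
        px=c.reshape(-1,2); u,v=px.mean(0)
        for z in zs:
            P=plane(g,px,z)[:,:2]
            if not(0.1<P[:,0].mean()<1.2 and abs(P[:,1].mean())<0.7): continue
            (cx,cy),(w,h),a=cv2.minAreaRect((P*1000).astype(np.float32))
            if w<h: w,h,a=h,w,a+90
            out.append((round(u),round(v),z,round(cx),round(cy),round(w),round(h),round((a+90)%180-90,1)))
    return out
E
python3 - <<'E'
from h import *
import pickle
for n in ['scene','side']:
    g=pickle.load(open(n+'0.pkl','rb')); im=g['img']
    print(n)
    for p in ([(258,240),(205,245),(388,229),(238,280),(318,258)] if n=='scene' else [(335,290),(376,332),(238,238),(403,290),(330,255)]): print(p,im[p[1],p[0]],end=' ')
    print()
    for l in lids(g): print(l)
E
python3 - <<'E'
import cv2
a=cv2.imread('pics/scene0.png')[185:325,180:480]
cv2.imwrite('pics/c1.png',cv2.resize(a,None,fx=2.66,fy=2.66,interpolation=cv2.INTER_CUBIC))
E
```

```text
scene
(258, 240) [124 116 116] (205, 245) [122 115 115] (388, 229) [117 111 110] (238, 280) [39 36 39] (318, 258) [223 212 201] 
(368, 399, 0.06, 1219, -46, 1326, 296, 90.0)
(368, 399, 0.042, 1207, -40, 1352, 301, 90.0)
(423, 297, 0.06, 814, 183, 102, 47, -28.5)
(423, 297, 0.042, 794, 194, 104, 48, -28.5)
(314, 278, 0.06, 686, -81, 159, 77, 59.8)
(314, 278, 0.042, 663, -76, 163, 79, 59.8)
(434, 256, 0.06, 659, 280, 128, 60, -20.8)
(434, 256, 0.042, 636, 292, 130, 61, -20.8)
(204, 248, 0.06, 474, -349, 109, 67, 20.7)
(204, 248, 0.042, 447, -349, 111, 69, 20.7)
(258, 246, 0.06, 497, -198, 153, 60, -12.2)
(258, 246, 0.042, 471, -195, 155, 62, -12.2)
(388, 233, 0.06, 515, 192, 131, 62, -10.7)
(388, 233, 0.042, 489, 203, 134, 63, -10.7)
(434, 226, 0.06, 504, 348, 133, 116, 23.2)
(434, 226, 0.042, 478, 361, 136, 118, 23.2)
side
(335, 290) [146 144 141] (376, 332) [146 145 141] (238, 238) [148 145 141] (403, 290) [33 33 34] (330, 255) [247 245 239] 
(376, 332, 0.06, 407, -369, 97, 61, 22.1)
(376, 332, 0.042, 424, -354, 99, 62, 22.1)
(336, 291, 0.06, 455, -199, 102, 75, -12.0)
(336, 291, 0.042, 474, -180, 104, 76, -12.0)
(287, 278, 0.06, 405, -73, 45, 32, 50.4)
(287, 278, 0.042, 423, -51, 46, 33, 50.4)
(237, 237, 0.06, 437, 172, 91, 71, -9.5)
(237, 237, 0.042, 456, 199, 93, 72, -9.5)
(527, 255, 0.06, 920, -368, 662, 38, -89.7)
(527, 255, 0.042, 949, -352, 676, 39, -89.7)
(207, 213, 0.06, 461, 351, 100, 72, 22.3)
(207, 213, 0.042, 480, 382, 102, 74, 22.3)
(259, 210, 0.06, 582, 261, 90, 70, -21.1)
(259, 210, 0.042, 604, 290, 92, 72, -21.1)
(90, 224, 0.06, 183, 526, 294, 170, 70.1)
(90, 224, 0.042, 196, 561, 300, 174, 70.1)
(349, 181, 0.06, 918, 242, 294, 64, 83.6)
(349, 181, 0.042, 947, 270, 300, 65, 83.6)
```

View pics/c1.png

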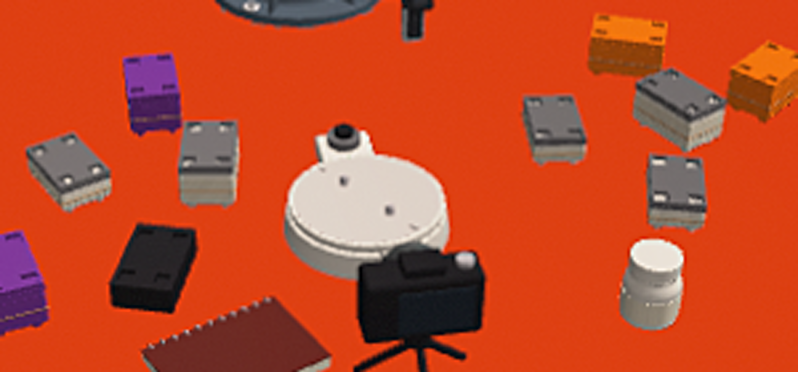

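Run:
```python
from h import *
import pickle
g=pickle.load(open('scene0.pkl','rb')); s=pickle.load(open('side0.pkl','rb'))
def ell(g,z,lo):
    im=g['img'].astype(int); m=((im.min(2)>lo)).astype(np.uint8)
    m=cv2.morphologyEx(m,cv2.MORPH_CLOSE,np.ones((5,5)))
    for c in cv2.findContours(m,cv2.RETR_EXTERNAL,cv2.CHAIN_APPROX_NONE)[0]:
        if cv2.contourArea(c)>600:
            P=plane(g,c.reshape(-1,2),z)[:,:2]; print(c.reshape(-1,2).mean(0).round(),(P*1000).mean(0).round(),(np.ptp(P,axis=0)*1000).round(), cv2.minEnclosingCircle((P*1000).astype(np.float32)))
ell(g,.042,190); print(); ell(s,.042,215)
print('disc',plane(g,[(318,258)],.042),plane(s,[(328,259)],.042))
print('pegs',plane(g,[(309,252.5),(326.5,263)],.052))
print('button',plane(g,[(309,235)],.032),plane(s,[(287,274)],.032))
print('cam foot',plane(g,[(340,310)],.0),plane(s,[(397,232)],.03))
for n,g,lo in (('scene',g,60),('side',s,60)):
    m=(g['img'].max(2)<lo).astype(np.uint8)
    for c in cv2.findContours(m,cv2.RETR_EXTERNAL,cv2.CHAIN_APPROX_NONE)[0]:
        if cv2.contourArea(c)>200:
            P=plane(g,c.reshape(-1,2),.03)[:,:2]; print(n,c.reshape(-1,2).mean(0).round(),cv2.minAreaRect((P*1000).astype(np.float32)))
print('jar',plane(g,[(320,204)],.04))
```

```text
[316. 258.] [569. -41.] [227. 167.] ((561.4105834960938, -37.87158203125), 115.28492736816406)
[138. 138.] [-438. -567.] [ 575. 1210.] ((-542.1741333007812, -616.1349487304688), 653.5980224609375)
[427. 112.] [-458.  743.] [577. 940.] ((-504.2955322265625, 748.33544921875), 541.9988403320312)

[315. 265.] [516. -55.] [263. 180.] ((521.179443359375, -51.79751968383789), 133.83753967285156)
disc [[ 0.57085644 -0.03677543  0.042     ]] [[ 0.55794013 -0.05911785  0.042     ]]
pegs [[ 0.55259951 -0.05897142  0.052     ]
 [ 0.6125778  -0.02257245  0.052     ]]
button [[ 0.43475401 -0.03221561  0.032     ]] [[ 0.44251507 -0.02918655  0.032     ]]
cam foot [[ 0.7552051 -0.0208167  0.       ]] [[ 0.81679474 -0.07128805  0.03      ]]
scene [ 15. 429.] ((1005.6766357421875, -800.5121459960938), (161.8217315673828, 32.47079849243164), 39.81081008911133)
scene [337. 309.] ((784.9347534179688, -38.782196044921875), (124.39673614501953, 260.7883605957031), 72.91584777832031)
scene [237. 286.] ((628.699951171875, -274.65240478515625), (71.3833236694336, 134.0838165283203), 69.37026977539062)
scene [
[... 1669 characters left out ...]
9130859375, 577.667236328125), (644.6250610351562, 175.0007781982422), 46.27357482910156)
side [325.  89.] ((1677.1351318359375, 1141.096923828125), (585.67822265625, 123.0515365600586), 47.77546310424805)
side [53. 81.] ((765.7382202148438, 2210.62109375), (800.4544067382812, 56.784523010253906), 66.97444152832031)
side [100. 109.] ((980.177978515625, 2047.1217041015625), (2916.0224609375, 208.26504516601562), 62.03535079956055)
side [189.  37.] ((1909.945556640625, 2861.501220703125), (3273.875244140625, 805.7376708984375), 73.32913208007812)
side [35. 26.] ((1186.061279296875, 3652.0546875), (2477.84423828125, 508.8504638671875), 64.55915069580078)
jar [[0.7671719  0.19777594 0.04      ]]
```

View pics/wrist0.png

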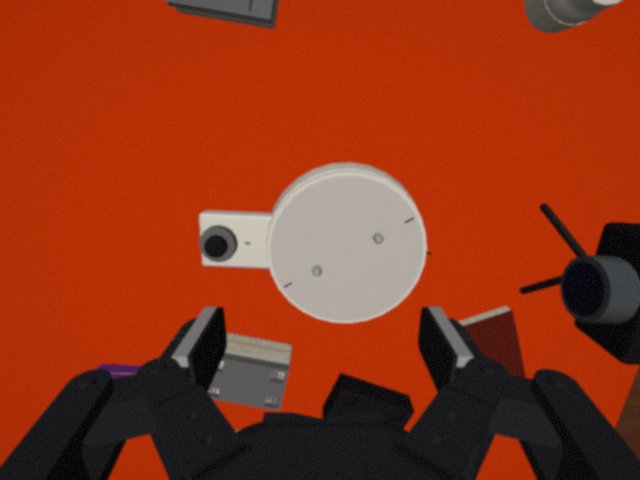

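Run:
```python
from h import *
import pickle
g=pickle.load(open('wrist0.pkl','rb')); im=g['img'].astype(int)
print(im[245,348],im[271,317],im[243,215],im[243,230],im[180,300])
m=((im.min(2)>150)).astype(np.uint8)
m=cv2.morphologyEx(m,cv2.MORPH_OPEN,np.ones((3,3)))
cs=cv2.findContours(m,cv2.RETR_CCOMP,cv2.CHAIN_APPROX_NONE)
for c,h in zip(cs[0],cs[1][0]):
    if cv2.contourArea(c)>8: print(c.reshape(-1,2).mean(0),cv2.contourArea(c),h[3],cv2.boundingRect(c))
# circle fit disc
def fit(P):
    A=np.c_[2*P,np.ones(len(P))]; s=np.linalg.lstsq(A,(P**2).sum(1),rcond=None)[0]; return s[:2],np.sqrt(s[2]+s[:2]@s[:2])
c=max(cs[0],key=cv2.contourArea).reshape(-1,2)
P=plane(g,c,.042)[:,:2]
for _ in range(12):
    o,r=fit(P); e=np.hypot(*(P-o).T)-r; P=P[abs(e)<max(.0012,np.percentile(abs(e),92))]
print('disc',o,r,len(P))
# pegs as dark blobs in disc
d=cv2.GaussianBlur(im.min(2).astype(np.float32),(0,0),1)
for p in [(317,271),(378,238)]:
    w=d[p[1]-9:p[1]+10,p[0]-9:p[0]+10]; k=np.clip(np.median(w)-10-w,0,None); yy,xx=np.mgrid[-9:10,-9:10]
    q=(p[0]+(k*xx).sum()/k.sum(),p[1]+(k*yy).sum()/k.sum()); print(q,plane(g,[q],.050))
# button: dark circle
m=((im.max(2)<60)).astype(np.uint8)[200:290,180:260]
for c in cv2.findContours(m,cv2.RETR_EXTERNAL,cv2.CHAIN_APPROX_NONE)[0]:
    if cv2.contourArea(c)>50:
        q=np.array(cv2.minEnclosingCircle(c)[0])+[180,200]; print('btn',q,cv2.minEnclosingCircle(c)[1],[plane(g,[q],z)[0,:2] for z in (.03,.036)])
```

```text
[177 169 161] [146 145 151] [21 23 22] [94 93 92] [160 158 145]
[209.09375 261.84375] 47.0 -1 (203, 258, 14, 7)
[312.33768352 240.90212072] 21449.5 -1 (200, 166, 226, 157)
[287.73913043 284.39130435] 44.5 1 (282, 281, 12, 8)
[316.55555556 270.44444444] 129.0 1 (310, 264, 14, 14)
[247.0625 243.    ] 23.0 1 (244, 241, 8, 5)
[377.61111111 237.94444444] 133.0 1 (371, 231, 15, 15)
[409.         219.92857143] 56.0 1 (403, 216, 13, 9)
[606.5     0.975] 38.0 -1 (597, 0, 20, 4)
disc [ 0.57039907 -0.03511805] 0.0853691513852284 256
(np.float64(317.2953508141094), np.float64(270.1092544603791)) [[ 0.5436674  -0.05357855  0.05      ]]
(np.float64(377.0635144317358), np.float64(238.05899417477718)) [[ 0.6037531  -0.01896349  0.05      ]]
btn [215.5 246. ] 11.672718048095703 [array([ 0.43381536, -0.0339337 ]), array([ 0.43583625, -0.03193202])]
```

apply_moves(deltas="0 0 0 -0.048 0.006 0 0.085;0 0 0 -0.048 0.006 0 0.085;0 0 0 -0.048 0.006 0 0.085;0 0 0 -0.048 0.006 0 0.085;0 0 0 -0.048 0.006 0 0.085")

```text
time_s: 0.65
tcp_pos: [0.5798, -0.2419, 0.2531]
tcp_rot: [[0.0, 1.0, -0.0], [1.0, -0.0, 0.0], [0.0, -0.0, -1.0]]
force: [1.0, 0.7, 1.2]
opening: 0.085
```

apply_moves(deltas="0 0 0 0 0 0 0.085;0 0 0 0 0 0 0.085;0 0 0 0 0 0 0.085;0 0 0 0 0 0 0.085;0 0 0 0 0 0 0.085")

```text
time_s: 1.15
tcp_pos: [0.5801, -0.239, 0.2535]
tcp_rot: [[-0.001, 1.0, 0.0], [1.0, 0.001, -0.0], [-0.0, 0.0, -1.0]]
force: [0.2, 0.2, -0.7]
opening: 0.0853
```

Run:
```python
from h import *
g=get_image('wrist'); save(g,'w1.png'); print(read_state()['tcp_pos'])
im=g['img'].astype(int)
m=((im.max(2)<62)).astype(np.uint8)
m=cv2.morphologyEx(m,cv2.MORPH_CLOSE,np.ones((5,5)))
for c in cv2.findContours(m,cv2.RETR_EXTERNAL,cv2.CHAIN_APPROX_NONE)[0]:
    if cv2.contourArea(c)>800:
        px=c.reshape(-1,2); P=plane(g,px,.03)[:,:2]; print(px.mean(0).round(),cv2.minAreaRect((P*1000).astype(np.float32)))
for l in lids(g,amin=800,lo=60): print(l)
```

```text
[ 0.58009736 -0.23915154  0.25349319]
[322. 416.] ((574.044677734375, -498.3974609375), (978.9390869140625, 302.915283203125), 0.11409196257591248)
[348. 240.] ((608.62744140625, -268.3643493652344), (65.37556457519531, 101.67759704589844), 67.80126190185547)
[ 98. 215.] ((341.08563232421875, -241.1842498779297), (65.76129150390625, 29.942584991455078), 87.48726654052734)
[598.  38.] ((827.558837890625, -68.62303161621094), (108.61540222167969, 64.06458282470703), 6.5970540046691895)
(450, 337, 0.06, 720, -366, 89, 23, -62.2)
(450, 337, 0.042, 728, -378, 94, 24, -62.2)
(192, 316, 0.06, 447, -349, 98, 95, 21.4)
(192, 316, 0.042, 439, -360, 104, 100, 21.4)
(195, 169, 0.06, 464, -190, 97, 60, -12.3)
(195, 169, 0.042, 457, -192, 103, 63, -12.3)
```

View pics/w1.png

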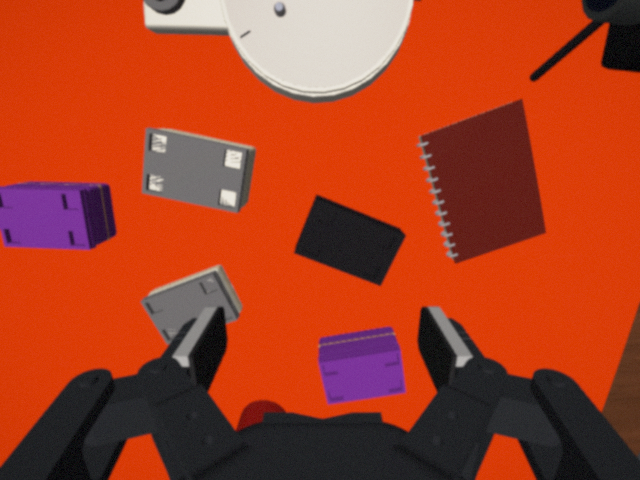

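apply_moves(deltas="0 0 0 -0.029 0.0285 0 0.085;0 0 0.14 0 0 0 0.085;0 0 0.14 0 0 0 0.085;0 0 0.14 0 0 0 0.085;0 0 0.14 0 0 0 0.085")

```text
time_s: 1.7
tcp_pos: [0.6086, -0.2685, 0.2533]
tcp_rot: [[0.536, 0.845, 0.0], [0.845, -0.536, 0.0], [0.0, 0.0, -1.0]]
force: [-0.1, -0.5, -0.5]
opening: 0.085
```

apply_moves(deltas="0 0 0.14 0 0 0.02 0.085;0 0 0.14 0 0 0.02 0.085;0 0 0.14 0 0 0.02 0.085;0 0 0.14 0 0 0.02 0.085;0 0 0.14 0 0 0.02 0.085")

```text
time_s: 2.2
tcp_pos: [0.6086, -0.2685, 0.1526]
tcp_rot: [[0.954, 0.301, 0.0], [0.301, -0.954, -0.0], [0.0, 0.0, -1.0]]
force: [-0.2, 0.5, -0.6]
opening: 0.0847
```

apply_moves(deltas="0 0 0.14 0 0 0 0.085;0 0 0.14 0 0 0 0.085;0 0 0.14 0 0 0 0.085;0 0 0.14 0 0 0 0.085;0 0 0.14 0 0 0 0.085")

```text
time_s: 2.7
tcp_pos: [0.6086, -0.2685, 0.1534]
tcp_rot: [[0.923, -0.384, 0.0], [-0.384, -0.923, -0.0], [0.0, -0.0, -1.0]]
force: [0.7, 0.3, 0.2]
opening: 0.0853
```

apply_moves(deltas="0 0 0 0 0 0 0.085;0 0 0 0 0 0 0.085;0 0 0 0 0 0 0.085;0 0 0 0 0 0 0.085;0 0 0 0 0 0 0.085")

```text
time_s: 3.2
tcp_pos: [0.6085, -0.269, 0.1533]
tcp_rot: [[0.926, -0.378, 0.0], [-0.378, -0.926, -0.0], [0.0, 0.0, -1.0]]
force: [0.1, -0.1, -0.4]
opening: 0.0849
```

```bash
cat >> h.py <<'E'
def state():
    s=read_state(); R=s['tcp_rot']; return s['tcp_pos'],R,np.degrees(np.arctan2(R[1,1],R[0,1]))
def to(x,y,yaw):  # prints rotation about tool z and tool-frame shift (after rotation, and before)
    p,R,w=state(); f=-((yaw-w+180)%360-180); d=np.array([x,y])-p[:2]; t=np.radians(yaw)
    ty=np.array([np.cos(t),np.sin(t)]); tx=np.array([-ty[1],ty[0]])
    print('at',p.round(4),'yaw',w.round(2),'turn',np.radians(f).round(4),'before: x %.4f y %.4f'%(R[:2,0]@d,R[:2,1]@d))
    # tool x = y cross z ; z down
    ty3=np.r_[ty,0]; tx3=np.cross(ty3,[0,0,-1]); print('after: x %.4f y %.4f'%(tx3[:2]@d,ty@d))
def dark(g,z=.03,amin=800,hi=62):
    im=g['img'].astype(int); m=cv2.morphologyEx((im.max(2)<hi).astype(np.uint8),cv2.MORPH_CLOSE,np.ones((5,5)))
    for c in cv2.findContours(m,cv2.RETR_EXTERNAL,cv2.CHAIN_APPROX_NONE)[0]:
        if cv2.contourArea(c)>amin:
            px=c.reshape(-1,2); P=plane(g,px,z)[:,:2]; (a,b),(w,h),t=cv2.minAreaRect((P*1000).astype(np.float32))
            if w<h: w,h,t=h,w,t+90
            print('dark',px.mean(0).round(),round(a,1),round(b,1),round(w),round(h),'long at',round((t+90)%180-90,1))
E
python3 - <<'E'
from h import *
g=get_image('wrist'); save(g,'w2.png'); dark(g); to(.6086,-.2684,-112.2)
E
```

```text
dark [319. 416.] 459.2 -203.4 695 214 long at 67.8
dark [326. 234.] 609.9 -271.7 104 61 long at -22.3
at [ 0.6085 -0.269   0.1533] yaw -112.25 turn -0.0009 before: x -0.0001 y -0.0006
after: x -0.0001 y -0.0006
```

apply_moves(deltas="0 0 0 0 0.001 0.03 0.085;0 0 0 0 0 0.03 0.085;0 0 0 0 0 0.03 0.085;0 0 0 0 0 0.025 0.085;0 0 0 0 0 0.014 0.085")

```text
time_s: 3.75
tcp_pos: [0.6073, -0.2695, 0.0221]
tcp_rot: [[0.925, -0.379, -0.002], [-0.379, -0.925, 0.001], [-0.003, -0.0, -1.0]]
force: [-0.0, -0.6, 0.2]
opening: 0.085
```

apply_moves(deltas="0 0 0 0 0 0 0.05;0 0 0 0 0 0 0.05;0 0 0 0 0 0 0.05;0 0 0 0 0 0 0.05;0 0 0 0 0 0 0.05", squeeze=50)

```text
time_s: 4.25
tcp_pos: [0.6083, -0.27, 0.0249]
tcp_rot: [[0.925, -0.379, 0.001], [-0.379, -0.925, -0.0], [0.001, 0.0, -1.0]]
force: [0.3, -0.1, -2.3]
opening: 0.0628
```

Run:
```python
from h import *
g=get_image('wrist'); save(g,'w3.png'); s=read_state(); print(s['opening'],s['force']); to(.572,-.0355,-60.1)
```

```text
0.06309742648566133 [-0.19456117  0.4495218   1.75478503]
at [ 0.6083 -0.27    0.0249] yaw -112.3 turn -0.911 before: x -0.1226 y -0.2032
after: x 0.0854 y -0.2214
```

View pics/w3.png

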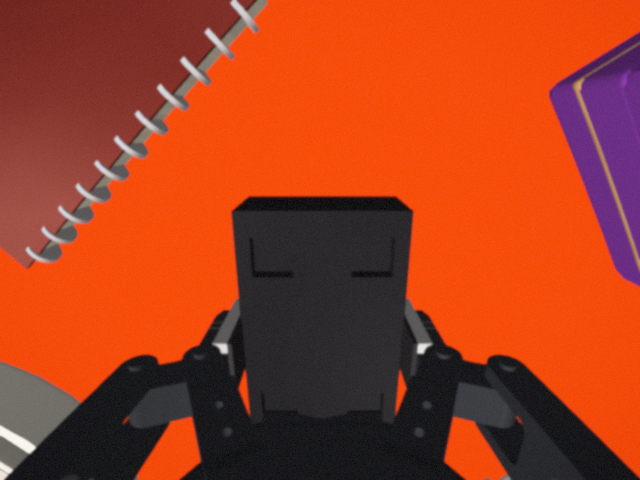

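apply_moves(deltas="0 0 0 0 0 -0.01 0.05;0 0 0 0 0 -0.04 0.05;0 0 0 0 0 -0.04 0.05;0 0 0 0 0 -0.04 0.05;0 0 0 0 0 -0.04 0.05")

```text
time_s: 4.8
tcp_pos: [0.6079, -0.2698, 0.1968]
tcp_rot: [[0.925, -0.379, 0.0], [-0.379, -0.925, -0.0], [0.0, 0.0, -1.0]]
force: [1.0, 0.1, -2.4]
opening: 0.0629
```

apply_moves(deltas="0 0 0 -0.0428 -0.0172 0 0.05;0 0 0 -0.0428 -0.0172 0 0.05;0 0 0 -0.0428 -0.0172 0 0.05;0 0 0 -0.0428 -0.0172 0 0.05;0 0 0 -0.0428 -0.0172 0 0.05")

```text
time_s: 5.3
tcp_pos: [0.4412, -0.108, 0.1949]
tcp_rot: [[0.925, -0.38, 0.001], [-0.38, -0.925, -0.0], [0.001, -0.0, -1.0]]
force: [0.8, 0.7, -1.4]
opening: 0.063
```

apply_moves(deltas="0 0 -0.13 0 0 0 0.05;0 0 -0.13 0 0 0 0.05;0 0 -0.13 0 0 0 0.05;0 0 -0.13 0 0 0 0.05;0 0 -0.13 0 0 0 0.05")

```text
time_s: 5.8
tcp_pos: [0.4428, -0.1091, 0.1951]
tcp_rot: [[0.965, 0.263, 0.001], [0.263, -0.965, -0.0], [0.001, 0.001, -1.0]]
force: [0.2, -0.3, -1.8]
opening: 0.0626
```

apply_moves(deltas="0 0 -0.13 0 0 0 0.05;0 0 -0.13 0 0 0 0.05;0 0 0 0 0 0 0.05;0 0 0 0 0 0 0.05;0 0 0 0 0 0 0.05")

```text
time_s: 6.3
tcp_pos: [0.4428, -0.1091, 0.1946]
tcp_rot: [[0.869, 0.495, 0.0], [0.495, -0.869, -0.0], [0.0, 0.0, -1.0]]
force: [-0.4, 0.4, -2.2]
opening: 0.063
```

Run:
```python
from h import *
import pickle
g=get_image('wrist'); save(g,'w4.png'); pickle.dump(g,open('w4.pkl','wb'));s=read_state(); print(s['opening'],s['force']); to(.572,-.0355,-60.1)
```

```text
0.06307955081150922 [ 0.80362508 -0.4622037  -1.38163198]
at [ 0.4427 -0.1091  0.1945] yaw -60.29 turn -0.0034 before: x 0.1488 y 0.0001
after: x 0.1487 y 0.0006
```

View pics/w4.png

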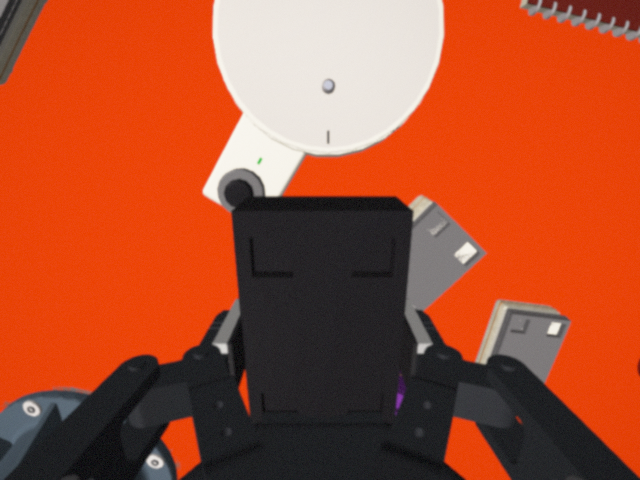

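Run:
```python
from h import *
import pickle
g=pickle.load(open('w4.pkl','rb')); p,R,w=state(); im=g['img'].astype(int)
# front top edge of plinth: brightness step down column
for u in (260,300,322,345,385): print(u,im[192:218,u].sum(1)//3)
for v in (230,260,290): print(v,im[v,226:248].sum(1)//3, im[v,400:420].sum(1)//3)
d=cv2.GaussianBlur(im.min(2).astype(np.float32),(0,0),.7)
print(d[76:98:2,316:342:2].astype(int))
tf=lambda q,z:((plane(g,[q],z)[0]-p)@R[:,:2]*1000).round(1)
for q in [(237,210),(411,210)]: print(q,tf(q,p[2]+.0051))
for z in (.042,.05,.0525): print('peg',z,tf((328,86.5),z),plane(g,[(328,86.5)],z))
print('mark',tf((328,131),.042),tf((328,142),.042))
m=(im.min(2)>170).astype(np.uint8); c=max(cv2.findContours(m,cv2.RETR_EXTERNAL,cv2.CHAIN_APPROX_NONE)[0],key=cv2.contourArea).reshape(-1,2)
c=c[(c[:,1]>3)]
P=(plane(g,c,.042)[:,:2])
def fit(P):
    A=np.c_[2*P,np.ones(len(P))]; s=np.linalg.lstsq(A,(P**2).sum(1),rcond=None)[0]; return s[:2],np.sqrt(s[2]+s[:2]@s[:2])
for _ in range(15):
    o,r=fit(P); e=np.hypot(*(P-o).T)-r; P=P[abs(e)<max(.0012,np.percentile(abs(e),90))]
print('disc',o,r,len(P),((np.r_[o,.042]-p)@R[:,:2]*1000))
# bias in tool frame from two plinth views
Ry=lambda t:np.array([[-np.sin(t),np.cos(t)],[np.cos(t),np.sin(t)]])
a=np.radians(0);b=np.radians(-112.25); A=Ry(b)-Ry(a)
print('bias tool xy mm',np.linalg.solve(A,np.array([1.3,-3.3])))
```

```text
260 [125 124 119 102  69  42  24  26  24  22  24  23  27  21  25  24  22  29
  24  32  36  32  31  37  34  31]
300 [104 109  98  91  62  37  28  23  23  19  17  15  22  23  17  22  23  24
  24  35  35  32  38  38  35  37]
322 [106 109 100  89  69  32  28  30  24  23  24  20  22  23  26  26  25  16
  24  33  40  39  37  36  32  37]
345 [106 101 102  90  65  39  24  22  23  21  24  22  25  25  24  21  24  27
  27  38  29  34  39  34  37  37]
385 [103 108 104  93  66  44  23  21  19  25  29  23  26  24  24  21  18  21
  31  35  34  36  34  34  34  33]
230 [104 104 107 104 106 103  86  59  44  39  42  35  38  34  39  36  41  36
  37  35  40  36] [ 39  35  34  32  31  38  36  40  29  34  41  69 100 118 127 124 128 125
 128 128]
260 [103 104 106 101 105 105 104 104  97  80  59  38  35  40  39  39  39  39
  37  40  38  35] [ 33  36  34  38  34  39  36  40  55  89 112 125 125 127 125 128 125 126
 127 126]
290 [107 108 104 107 104 111 103 108  99 108 105 102  73  52  40  37  41  34
  36  39  40  43] [ 36  39  35  32  32  45  73 107 124 127 126 125 125 125 125 127 126 126
 126 126]
[[224 224 2
[... 286 characters left out ...]
200 200 194 153 149 212 224 224]
 [225 224 219 185 169 179 185 168 129 161 215 224 224]
 [224 224 222 193 149 135 132 117 124 187 221 224 224]
 [224 225 224 214 178 138 123 131 170 213 224 224 224]
 [224 224 225 225 217 200 189 200 216 224 225 224 224]
 [225 225 225 225 224 223 222 223 224 224 225 225 224]]
(237, 210) [ 54.3 -30.6]
(411, 210) [54.2 30. ]
peg 0.042 [113.5   3.5] [[ 0.54303899 -0.05591183  0.042     ]]
peg 0.05 [112.5   3.3] [[ 0.54211023 -0.05629383  0.05      ]]
peg 0.0525 [112.1   3.3] [[ 0.54182    -0.05641321  0.0525    ]]
mark [81.7  3.5] [73.5  3.6]
disc [ 0.54534519 -0.05217077] 0.08992584421512455 112 [117.31005109   1.34577219]
bias tool xy mm [2.08637031 0.45770925]
```

apply_moves(deltas="0 0 0 -0.015 0.0035 -0.01 0.05;0 0 0 -0.015 0 0 0.05;0 0 0 0 0 0 0.05;0 0 0 0 0 0 0.05;0 0 0 0 0 0 0.05")

```text
time_s: 6.85
tcp_pos: [0.4186, -0.127, 0.2041]
tcp_rot: [[0.868, 0.497, -0.0], [0.497, -0.868, 0.0], [0.0, -0.0, -1.0]]
force: [1.0, 0.3, -1.4]
opening: 0.0631
```

```bash
cat >> h.py <<'E'
def blobs(g,box,thr,amin=30):
    u0,v0,u1,v1=box; a=g['img'].min(2)[v0:v1,u0:u1]; m=(a<thr).astype(np.uint8)
    for c in cv2.findContours(m,cv2.RETR_EXTERNAL,cv2.CHAIN_APPROX_NONE)[0]:
        x,y,w,h=cv2.boundingRect(c)
        if cv2.contourArea(c)>amin and x>0 and y>0 and x+w<u1-u0 and y+h<v1-v0: yield (u0+x+(w-1)/2,v0+y+(h-1)/2,w,h)
E
python3 - <<'E'
from h import *
import pickle
g=get_image('wrist'); save(g,'w5.png'); p,R,w=state(); print(p,w)
tf=lambda q,z:((plane(g,[q],z)[0]-p)@R[:,:2]*1000).round(1)
for b in blobs(g,(230,0,430,190),195): print(b,tf(b[:2],.047))
for v in (220,240,280,300):
    r=g['img'][v,200:450].astype(int).sum(1)//3; k=np.where(r<62)[0]; print(v,200+k.min(),200+k.max())
print([int(200+np.argmax(g['img'][200:220,u].astype(int).sum(1)//3>30)) for u in range(255,395,10)])
print('front',tf((322,210.5),p[2]+.0051))
E
```

```text
[ 0.41865098 -0.12693325  0.20411145] -60.170743186053
(323.5, 96.5, 4, 14) [1.069e+02 1.000e-01]
(324.0, 44.5, 13, 16) [142.8   0.5]
220 233 411
240 234 409
280 238 406
300 240 404
[211, 211, 211, 211, 210, 211, 211, 211, 210, 211, 210, 210, 211, 211]
front [54. -1.]
```

apply_moves(deltas="0 0 0 0.0354 0.001 0 0.05;0 0 0 0.0354 0 0 0.05;0 0 0 0.0354 0 0 0.05;0 0 0 0.0354 0 0 0.05;0 0 0 0.0354 0 0 0.05")

```text
time_s: 7.4
tcp_pos: [0.5738, -0.0386, 0.2039]
tcp_rot: [[0.867, 0.498, -0.0], [0.498, -0.867, 0.0], [-0.0, -0.0, -1.0]]
force: [0.5, -0.0, -1.2]
opening: 0.0632
```

apply_moves(deltas="0 0 0 0 0 0.03 0.05;0 0 0 0 0 0.03 0.05;0 0 0 0 0 0.03 0.05;0 0 0 0 0 0.029 0.05;0 0 0 0 0 0 0.05")

```text
time_s: 7.9
tcp_pos: [0.5705, -0.0392, 0.0817]
tcp_rot: [[0.867, 0.498, -0.007], [0.498, -0.867, 0.001], [-0.005, -0.004, -1.0]]
force: [-0.1, 0.3, -1.3]
opening: 0.0631
```

apply_moves(deltas="0 0 0 0 0 0.003 0.05;0 0 0 0 0 0.003 0.05;0 0 0 0 0 0.003 0.05;0 0 0 0 0 0.003 0.05;0 0 0 0 0 0 0.05")

```text
time_s: 8.4
tcp_pos: [0.5725, -0.0399, 0.0734]
tcp_rot: [[0.867, 0.498, 0.0], [0.498, -0.867, -0.0], [0.0, 0.0, -1.0]]
force: [-0.1, 0.3, -2.4]
opening: 0.063
```

Run:
```python
from h import *
s=read_state(); print(s['tcp_pos'],s['force'],s['moment'],s['opening'])
```

```text
[ 0.57252095 -0.03987987  0.07337493] [-0.11489989  0.27722745 -2.35696665] [ 0.01011244  0.05615934 -0.01602703] 0.06303958042365482
```

apply_moves(deltas="0 0 0 0 0 0.002 0.05;0 0 0 0 0 0.002 0.05;0 0 0 0 0 0.002 0.05;0 0 0 0 0 0.001 0.05;0 0 0 0 0 0 0.05")

```text
time_s: 8.9
tcp_pos: [0.5725, -0.0399, 0.0668]
tcp_rot: [[0.867, 0.498, -0.0], [0.498, -0.867, -0.0], [-0.0, -0.0, -1.0]]
force: [-2.6, 0.4, 7.4]
opening: 0.0628
```

Run:
```python
from h import *
s=read_state(); print(s['tcp_pos'],s['force'],s['moment'],s['opening'])
```

```text
[ 0.57249331 -0.03990444  0.06683109] [-2.58264038  0.41114455  7.38048721] [ 0.00539736  0.508884   -0.00510137] 0.06284866630978708
```

Run:
```python
from h import *
import pickle
g=pickle.load(open('wrist0.pkl','rb')); im=g['img'].min(2).astype(int)
for lo,hi,up in ((195,235,1),(250,285,0)):
    pts=[]
    for u in range(206,262,2):
        k=np.where(im[lo:hi,u]>135)[0]; v=lo+(k.min() if up else k.max()); pts.append((u,v))
    P=plane(g,pts,.022)[:,:2]
    vx,vy,x,y=cv2.fitLine((P*1000).astype(np.float32),cv2.DIST_HUBER,0,.01,.01).ravel(); print(np.degrees(np.arctan2(vy,vx)),x,y,[p[1] for p in pts][::3])
```

```text
-2.5122514 453.1592 0.49994633 [np.int64(212), np.int64(212), np.int64(212), np.int64(213), np.int64(213), np.int64(213), np.int64(213), np.int64(213), np.int64(214), np.int64(214)]
-2.6478047 448.14902 -59.557228 [np.int64(264), np.int64(265), np.int64(265), np.int64(265), np.int64(265), np.int64(266), np.int64(266), np.int64(266), np.int64(266), np.int64(267)]
```

apply_moves(deltas="0 0 0 0 0 0 0.05;0 0 -0.1 0 0 0 0.05;0 0 -0.1 0 0 0 0.05;0 0 -0.1 0 0 0 0.05;0 0 -0.1 0 0 0 0.05", squeeze=30)

```text
time_s: 9.4
tcp_pos: [0.5733, -0.0405, 0.0669]
tcp_rot: [[0.602, 0.798, 0.002], [0.798, -0.602, -0.001], [0.0, 0.002, -1.0]]
force: [1.3, -5.9, 2.4]
opening: 0.0629
```

apply_moves(deltas="0 0 -0.1 0 0 0 0.05;0 0 -0.1 0 0 0 0.05;0 0 -0.1 0 0 0 0.05;0 0 -0.1 0 0 0 0.05;0 0 -0.1 0 0 0 0.05")

```text
time_s: 9.9
tcp_pos: [0.5737, -0.0405, 0.0669]
tcp_rot: [[0.146, 0.989, 0.003], [0.989, -0.146, -0.001], [-0.0, 0.003, -1.0]]
force: [3.7, -4.1, 0.9]
opening: 0.0631
```

apply_moves(deltas="0 0 -0.1 0 0 0 0.05;0 0 -0.01 0 0 0 0.05;0 0 0 0 0 0 0.05;0 0 0 0 0 0 0.05;0 0 0 0 0 0 0.05")

```text
time_s: 10.4
tcp_pos: [0.5734, -0.0402, 0.0669]
tcp_rot: [[0.043, 0.999, 0.002], [0.999, -0.043, -0.001], [-0.001, 0.002, -1.0]]
force: [4.4, -3.4, 3.2]
opening: 0.0628
```

apply_moves(deltas="0 0 0 0 0 0 0.085;0 0 0 0 0 0 0.085;0 0 0 0 0 0 0.085;0 0 0 0 0 0 0.085;0 0 0 0 0 -0.04 0.085")

```text
time_s: 10.9
tcp_pos: [0.5698, -0.0394, 0.1025]
tcp_rot: [[0.04, 0.999, -0.009], [0.999, -0.04, 0.001], [0.001, -0.009, -1.0]]
force: [-0.4, 0.5, -0.3]
opening: 0.085
```

apply_moves(deltas="0 0 0 0 0 -0.05 0.085;0 0 0 0 0 -0.05 0.085;0 0 0 0.03 0 -0.05 0.085;0 0 0 0 0 0 0.085;0 0 0 0 0 0 0.085")

```text
time_s: 11.4
tcp_pos: [0.5735, -0.0138, 0.2496]
tcp_rot: [[0.039, 0.999, 0.001], [0.999, -0.039, -0.0], [-0.0, 0.001, -1.0]]
force: [-0.3, -0.6, -0.2]
opening: 0.0847
```

Run:
```python
from h import *
import pickle
g=get_image('wrist'); save(g,'w6.png'); pickle.dump(g,open('w6.pkl','wb')); p,R,w=state(); print(p,w)
dark(g,.072,hi=70)
for l in lids(g,amin=800,lo=60): print(l)
```

```text
[ 0.57301728 -0.01414618  0.24828564] -2.280725854515867
dark [324. 415.] 560.4 -228.1 848 261 long at -2.3
dark [323. 244.] 572.6 -34.5 106 62 long at 87.4
dark [584. 257.] 833.1 -70.6 181 151 long at -8.8
(253, 399, 0.06, 482, -231, 92, 79, -6.7)
(253, 399, 0.042, 477, -248, 98, 83, -6.7)
(451, 336, 0.06, 708, -144, 87, 22, -64.8)
(451, 336, 0.042, 715, -156, 92, 23, -64.8)
(600, 260, 0.06, 855, -63, 87, 42, -64.0)
(600, 260, 0.042, 872, -71, 92, 44, -64.0)
(195, 237, 0.06, 450, -22, 38, 37, 11.3)
(195, 237, 0.042, 442, -28, 40, 39, 11.3)
(323, 247, 0.06, 572, -43, 123, 68, 87.3)
(323, 247, 0.042, 572, -49, 130, 72, 87.3)
```

View pics/w6.png

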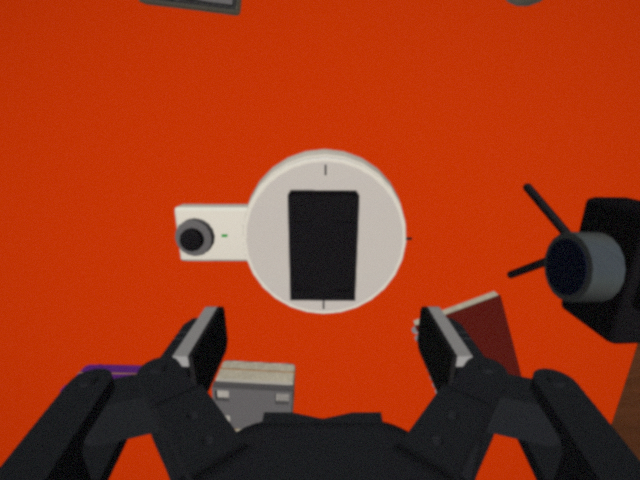

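```bash
python3 - <<'E'
from h import *
import pickle
g=pickle.load(open('w6.pkl','rb')); im=g['img'].astype(int)
print(list(blobs(g,(262,150,395,312),140,6)))
m=((im[:,:,1]-im[:,:,0]>15)).astype(np.uint8)[220:250,200:245]; print(cv2.connectedComponentsWithStats(m)[3]+[200,220])
a=plane(g,[(325,169.5),(323.3,304)],.042); print('disc mark dir',np.degrees(np.arctan2(*(a[0]-a[1])[1::-1])),a)
l=plane(g,[(224,235.5)],.022); 
for z in (.03,.028): r=plane(g,[(409,238.5)],z); d=(r-l)[0]; print('heading',np.degrees(np.arctan2(d[1],d[0])),d)
for lo,hi,up in ((195,225,1),(245,275,0)):
    pts=[]
    for u in range(184,240,2):
        k=np.where(im[lo:hi,u].min(1)>135)[0]; pts.append((u,lo+(k.min() if up else k.max())))
    P=plane(g,pts,.022)[:,:2]; vx,vy,x,y=cv2.fitLine((P*1000).astype(np.float32),cv2.DIST_HUBER,0,.01,.01).ravel(); print(np.degrees(np.arctan2(vy,vx)))
E
python3 - <<'E'
import cv2
a=cv2.imread('pics/w6.png')[140:320,165:425]
cv2.imwrite('pics/c2.png',cv2.resize(a,None,fx=3,fy=3,interpolation=cv2.INTER_CUBIC))
E
```

```text
[(323.0, 249.0, 73, 119), (325.0, 169.5, 3, 10)]
[[221.97449362 234.49362341]
 [224.         235.        ]]
disc mark dir 87.09832061883817 [[ 0.57758269  0.03407606  0.042     ]
 [ 0.57031949 -0.10921855  0.042     ]]
heading -2.592509671032537 [ 0.1975409 -0.0089444  0.008    ]
heading -2.770608040961318 [ 0.19805745 -0.00958478  0.006     ]
-2.5286582
-2.2426376
```

View pics/c2.png

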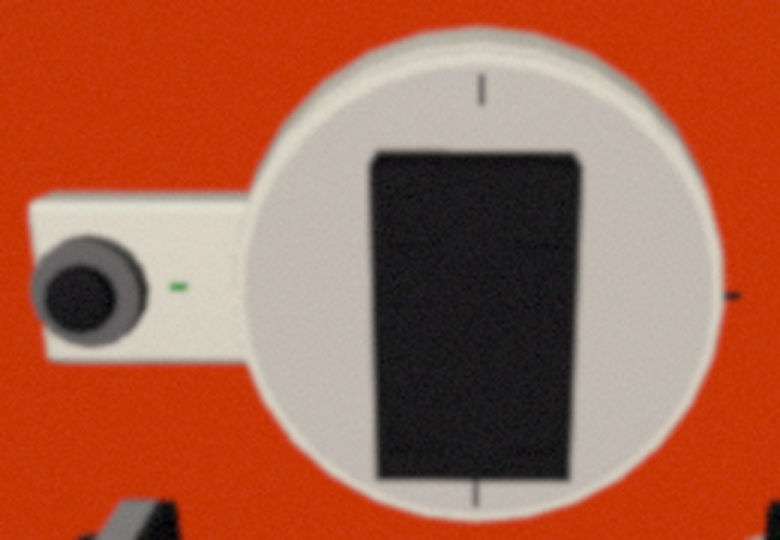

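apply_moves(deltas="0 0 0 -0.0364 -0.0204 0 0.085;0 0 0 -0.0364 -0.0204 0 0.085;0 0 0 -0.0364 -0.0204 0 0.085;0 0 0 -0.0364 -0.0204 0 0.085;0 0 0 -0.0364 -0.0204 0 0.085")

```text
time_s: 11.95
tcp_pos: [0.4625, -0.1932, 0.2474]
tcp_rot: [[0.04, 0.999, -0.003], [0.999, -0.04, 0.001], [0.001, -0.003, -1.0]]
force: [0.4, -0.1, -0.5]
opening: 0.0853
```

apply_moves(deltas="0 0 -0.14 0 0 0 0.085;0 0 -0.14 0 0 0 0.085;0 0 -0.14 0 0 0 0.085;0 0 -0.14 0 0 0 0.085;0 0 -0.14 0 0 0 0.085")

```text
time_s: 12.45
tcp_pos: [0.4635, -0.1921, 0.2473]
tcp_rot: [[-0.617, 0.787, -0.003], [0.787, 0.617, 0.002], [0.003, -0.001, -1.0]]
force: [-0.1, -0.1, -0.6]
opening: 0.0848
```

apply_moves(deltas="0 0 -0.14 0 0 0 0.085;0 0 -0.14 0 0 0 0.085;0 0 -0.14 0 0 0 0.085;0 0 -0.14 0 0 0 0.085;0 0 -0.136 0 0 0 0.085")

```text
time_s: 12.95
tcp_pos: [0.4635, -0.192, 0.2473]
tcp_rot: [[-0.978, 0.208, -0.003], [0.208, 0.978, 0.002], [0.003, 0.001, -1.0]]
force: [0.5, 0.4, -0.9]
opening: 0.085
```

apply_moves(deltas="0 0 0 0 0 0.02 0.085;0 0 0 0 0 0.02 0.085;0 0 0 0 0 0.02 0.085;0 0 0 0 0 0 0.085;0 0 0 0 0 0 0.085")

```text
time_s: 13.45
tcp_pos: [0.4639, -0.192, 0.1885]
tcp_rot: [[-0.977, 0.214, -0.002], [0.214, 0.977, 0.001], [0.002, 0.001, -1.0]]
force: [0.2, 0.5, 0.2]
opening: 0.0851
```

```bash
cat >> h.py <<'E'
def lidtool(g,z,lo=60,hi=140,amin=2500,clip=330):
    """grey lid tops in front of tool: centre/size in tool frame (mm), own-angle relative to tool x"""
    p,R,w=state(); im=g['img'].astype(int); mx=im.max(2); m=((mx-im.min(2)<22)&(mx>lo)&(mx<hi)).astype(np.uint8); m[clip:]=0
    m=cv2.morphologyEx(cv2.morphologyEx(m,cv2.MORPH_OPEN,np.ones((3,3))),cv2.MORPH_CLOSE,np.ones((9,9)))
    for c in cv2.findContours(m,cv2.RETR_EXTERNAL,cv2.CHAIN_APPROX_NONE)[0]:
        if cv2.contourArea(c)<amin: continue
        px=c.reshape(-1,2); P=((plane(g,px,z)-p)@R[:,:2]*1000).astype(np.float32)
        (a,b),(l,h),t=cv2.minAreaRect(P)
        if l<h: l,h,t=h,l,t+90
        W=p[:2]*1000+R[:2,:2]@[a,b]
        print('lid px',px.mean(0).round(),cv2.boundingRect(c),'tool xy',round(a,1),round(b,1),'size',round(l,1),round(h,1),'ang',round((t+90)%180-90,1),'world',W.round(1))
E
python3 - <<'E'
from h import *
import pickle
g=get_image('wrist'); save(g,'w7.png'); pickle.dump(g,open('w7.pkl','wb')); p,R,w=state(); print(p,w)
lidtool(g,.06); print(g['img'][220,300:340:10])
E
```

```text
[ 0.46426287 -0.19215719  0.1892388 ] 77.67325690047566
lid px [274. 268.] (227, 209, 89, 118) tool xy -22.7 -37.9 size 96.4 60.3 ang -6.6 world [ 478.3 -234. ]
lid px [137. 232.] (74, 171, 125, 122) tool xy 8.1 -143.6 size 83.6 60.2 ang -33.7 world [ 425.7 -330.7]
lid px [445. 235.] (407, 139, 74, 191) tool xy -1.7 100.4 size 156.0 42.5 ang 13.2 world [487.3 -94.4]
[[103 102 100]
 [204  53   6]
 [207  56   6]
 [205  58  10]]
```

View pics/w7.png

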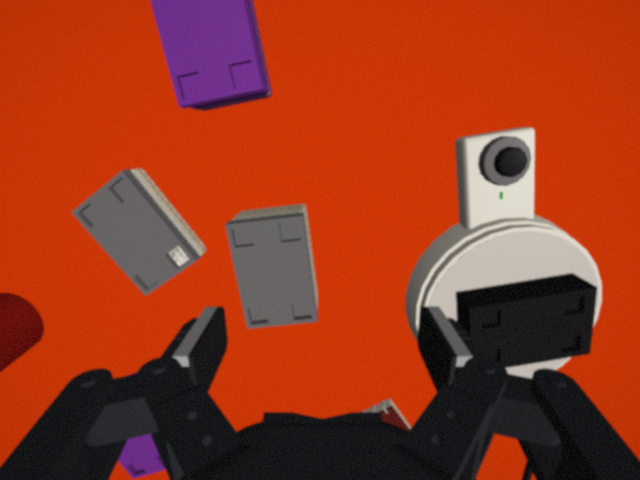

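apply_moves(deltas="0 0 0 -0.026 -0.038 0 0.085;0 0 -0.115 0 0 0.02 0.085;0 0 0 0 0 0.03 0.085;0 0 0 0 0 0.03 0.085;0 0 0 0 0 0 0.085")

```text
time_s: 14.0
tcp_pos: [0.4803, -0.234, 0.1069]
tcp_rot: [[-0.995, 0.1, -0.004], [0.1, 0.995, 0.002], [0.004, 0.002, -1.0]]
force: [0.0, 0.7, -0.4]
opening: 0.085
```

apply_moves(deltas="0 0 0 0 0 0.03 0.085;0 0 0 0 0 0.03 0.085;0 0 0 0 0 0.01 0.085;0 0 0 0 0 0 0.085;0 0 0 0 0 0 0.085")

```text
time_s: 14.5
tcp_pos: [0.4825, -0.2351, 0.0409]
tcp_rot: [[-0.995, 0.1, 0.002], [0.1, 0.995, -0.001], [-0.002, -0.001, -1.0]]
force: [0.6, -0.7, 0.6]
opening: 0.085
```

apply_moves(deltas="0 0 0 0 0 0 0.05;0 0 0 0 0 0 0.05;0 0 0 0 0 0 0.05;0 0 0 0 0 0 0.05;0 0 0 0 0 0 0.05", squeeze=50)

```text
time_s: 15.0
tcp_pos: [0.4823, -0.235, 0.0406]
tcp_rot: [[-0.995, 0.1, 0.002], [0.1, 0.995, -0.001], [-0.002, -0.001, -1.0]]
force: [-1.6, 1.2, 8.8]
opening: 0.0595
```

```bash
cat >> h.py <<'E'
def front(g,ztop,u0=262,u1=380):
    """far (tool +x) top edge of the held tub, tool frame mm: where going up the image the lid grey ends"""
    p,R,w=state(); im=cv2.GaussianBlur(g['img'],(0,0),.8).astype(int); es=[]
    for u in range(u0,u1,6):
        col=im[120:300,u]; ok=(col.max(1)-col.min(1)<24)&(col.max(1)>50)&(col.max(1)<150)
        v=299
        k=np.where(~ok)[0]; k=k[k<150]; es.append(120+(k.max()+.5 if len(k) else 0))
    v=np.median(es); t=(plane(g,[((u0+u1)/2,v)],ztop)[0]-p)@R[:,:2]*1000
    print('front edge rows',es[::3],'x',t.round(1))
E
python3 - <<'E'
from h import *
import pickle
g=get_image('wrist'); save(g,'w8.png'); pickle.dump(g,open('w8.pkl','wb')); p,R,w=state(); print(p,w,read_state()['opening'],read_state()['force'])
front(g,.06); im=g['img']; print(im[150:230:3,320].astype(int).tolist())
to(.5734,-.0386,-2.4)
E
```

```text
[ 0.48226781 -0.23496817  0.04059574] 84.28423658817694 0.05986315785547037 [-2.04255683  1.18690529  8.71809491]
front edge rows [np.float64(222.5), np.float64(222.5), np.float64(223.5), np.float64(222.5), np.float64(222.5), np.float64(222.5), np.float64(269.5)] x [54.4  0.4]
[[204, 51, 0], [205, 55, 4], [209, 59, 15], [205, 54, 3], [204, 53, 0], [207, 58, 15], [205, 56, 6], [206, 55, 0], [205, 56, 0], [204, 53, 0], [206, 56, 8], [205, 54, 1], [204, 52, 0], [207, 56, 9], [206, 54, 1], [206, 57, 11], [206, 55, 5], [207, 59, 6], [206, 54, 5], [208, 56, 9], [204, 56, 5], [170, 84, 62], [119, 112, 99], [112, 104, 89], [119, 106, 91], [115, 110, 97], [117, 111, 99]]
at [ 0.4823 -0.235   0.0406] yaw 84.28 turn 1.5129 before: x -0.0711 y 0.2045
after: x 0.2000 y 0.0828
```

Run:
```python
import cv2
a=cv2.imread('pics/w8.png')[190:430,200:440]
cv2.imwrite('pics/c3.png',cv2.resize(a,None,fx=2.5,fy=2.5,interpolation=cv2.INTER_CUBIC))
b=cv2.imread('pics/w8.png').astype(int)
for v in range(208,236,2): print(v,b[v,280],b[v,350])
```

```text
208 [ 16  59 207] [  0  57 205]
210 [ 12  57 206] [  0  55 206]
212 [ 30  66 195] [ 26  62 193]
214 [ 81  98 138] [ 85 102 142]
216 [ 98 111 116] [ 96 109 114]
218 [ 94 106 113] [ 94 106 111]
220 [ 76  95 109] [ 81 100 115]
222 [ 93 109 121] [ 92 109 123]
224 [104 116 122] [ 99 113 120]
226 [103 117 123] [ 99 113 117]
228 [101 117 123] [101 114 118]
230 [104 118 124] [102 116 119]
232 [106 121 126] [106 117 123]
234 [110 119 125] [110 120 125]
```

View pics/c3.png

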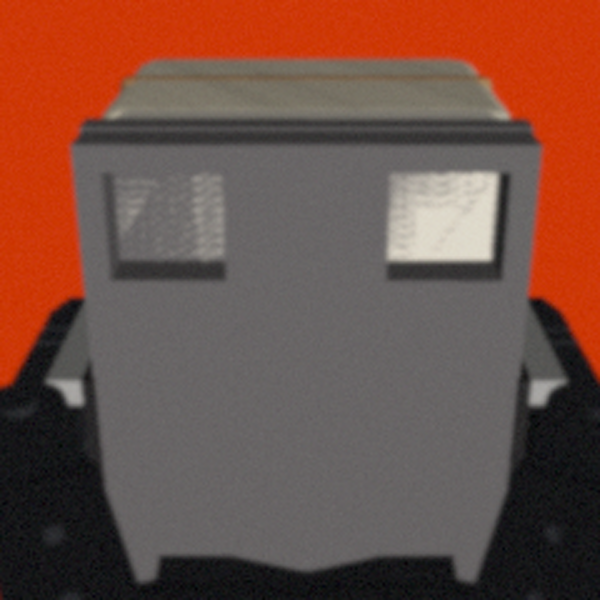

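Run:
```python
from h import *
import pickle
g=pickle.load(open('w8.pkl','rb')); p,R,w=state(); z=.0600
b=g['img'].astype(int).sum(2)//3
print([int(x) for x in b[236:256,320]]); print([int(x) for x in b[252:264,260]],[int(x) for x in b[290:308,260]])
tf=lambda q:((plane(g,[q],z)[0]-p)@R[:,:2]*1000).round(1)
print('edge',tf((230.5,248)),tf((416,248)),'rec',tf((242.5,258.8)),tf((400,258.8)),tf((260,302)),tf((380,302)))
```

```text
[105, 86, 66, 58, 69, 78, 69, 56, 54, 55, 60, 70, 92, 100, 104, 102, 101, 100, 99, 102]
[101, 102, 100, 100, 103, 103, 104, 104, 101, 104, 115, 120] [105, 106, 103, 95, 75, 58, 54, 49, 52, 51, 54, 66, 87, 98, 100, 100, 103, 103]
edge [ 46.1 -28.2] [46.1 30.4] rec [ 42.5 -24.7] [42.4 25.5] [ 27.1 -20. ] [27.1 20. ]
```

apply_moves(deltas="0 0 0 0 0 -0.01 0.05;0 0 0 0 0 -0.04 0.05;0 0 0 0 0 -0.04 0.05;0 0 0 0 0 -0.04 0.05;0 0 0 0 0 -0.03 0.05")

```text
time_s: 15.55
tcp_pos: [0.4818, -0.2347, 0.2026]
tcp_rot: [[-0.995, 0.1, 0.002], [0.1, 0.995, -0.001], [-0.002, -0.001, -1.0]]
force: [0.9, -0.5, -1.6]
opening: 0.0592
```

apply_moves(deltas="0 0 0.1375 -0.043 0.027 0 0.05;0 0 0.1375 0 0 0 0.05;0 0 0.1375 0 0 0 0.05;0 0 0.1375 0 0 0 0.05;0 0 0.1375 0 0 0 0.05")

```text
time_s: 16.05
tcp_pos: [0.5263, -0.2122, 0.2]
tcp_rot: [[-0.702, 0.712, 0.0], [0.712, 0.702, -0.0], [-0.0, 0.0, -1.0]]
force: [-0.4, -0.1, -0.9]
opening: 0.0593
```

apply_moves(deltas="0 0 0.1375 0 0 0 0.05;0 0 0.1375 0 0 0 0.05;0 0 0.1375 0 0 0 0.05;0 0 0.1375 0 0 0 0.05;0 0 0.1375 0 0 0 0.05")

```text
time_s: 16.55
tcp_pos: [0.5263, -0.2123, 0.2]
tcp_rot: [[-0.09, 0.996, 0.0], [0.996, 0.09, -0.0], [-0.0, 0.0, -1.0]]
force: [-0.3, -0.1, -1.5]
opening: 0.0594
```

apply_moves(deltas="0 0 0.1375 0.023 0.046 0 0.05;0 0 0 0 0 0 0.05;0 0 0 0 0 0 0.05;0 0 0 0 0 0 0.05;0 0 0 0 0 0 0.05")

```text
time_s: 17.05
tcp_pos: [0.5682, -0.1863, 0.1994]
tcp_rot: [[0.041, 0.999, -0.0], [0.999, -0.041, -0.0], [-0.0, -0.0, -1.0]]
force: [-0.0, 0.9, -2.2]
opening: 0.0596
```

Run:
```python
from h import *
import pickle
g=get_image('wrist'); save(g,'w9.png'); pickle.dump(g,open('w9.pkl','wb')); s=read_state(); print(s['opening'],s['force']); to(.5734,-.0386,-2.4)
```

```text
0.05979069126854262 [ 0.04942895  0.55655788 -1.12329653]
at [ 0.5683 -0.1863  0.1994] yaw -2.38 turn 0.0003 before: x 0.1478 y -0.0010
after: x 0.1478 y -0.0010
```

View pics/w9.png

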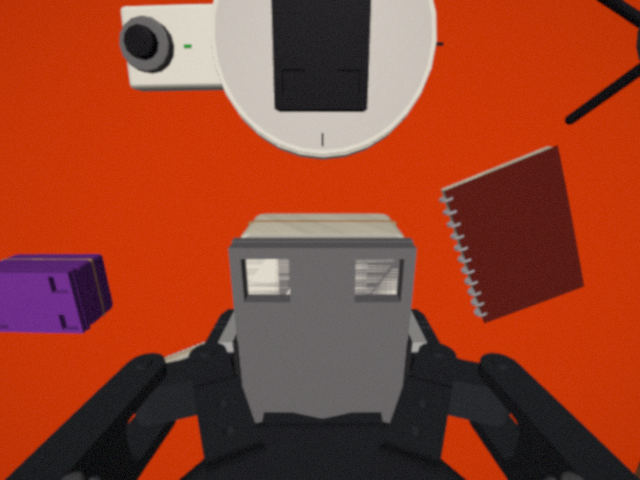

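Run:
```python
from h import *
import pickle
g=pickle.load(open('w9.pkl','rb')); p,R,w=state(); b=g['img'].astype(int).sum(2)/3
tf=lambda q,z:((plane(g,[q],z)[0]-p)@R[:,:2]*1000).round(1)
def cross(a,t): # subpixel crossing
    k=np.where(np.diff(np.sign(a-t)))[0]; return [round(float(i+(t-a[i])/(a[i+1]-a[i])),1) for i in k]
for u in (290,320,350): print(u,[85+x for x in cross(b[85:135,u],110)])
for v in (30,60,90): print(v,[250+x for x in cross(b[v,250:300],110)],[350+x for x in cross(b[v,350:395],110)])
c=plane(g,[(320,240)],.06)
cam=-cv2.Rodrigues(np.array(g['rvec']))[0].T@np.array(g['tvec']).ravel(); print('cam tool',((cam-p)@R*1000).round(1))
for u in (300,320,340): print(u,b[236:262,u].astype(int))
# recess lines on plinth
print([int(x) for x in b[60:112,300]])
print('held side', [[220+x for x in cross(b[v,220:250],80)] for v in (290,)],[[395+x for x in cross(b[v,395:425],80)] for v in (290,)])
```

```text
290 [111.1]
320 [111.1]
350 [111.1]
30 [272.1] [369.3]
60 [273.0] [368.2]
90 [273.8] [367.0]
cam tool [  80.4   -0.7 -120.1]
300 [158 132 101  85  84  90  86  79  79  78  79  87  96 100 102 103 107 104
 103 102 101 105 102 104 102 103]
320 [155 132 104  84  84  90  85  80  79  81  79  84  95  99 103 103 102 103
 104 101 103 101 104 102 105 102]
340 [157 133 104  84  83  90  85  80  82  78  78  85  97 101 104 101  98 102
 101 102 103 101 104 103 102 103]
[30, 31, 33, 38, 38, 35, 31, 31, 27, 26, 23, 30, 31, 29, 28, 29, 36, 36, 34, 33, 33, 37, 32, 32, 31, 33, 33, 34, 36, 33, 33, 29, 32, 37, 32, 31, 35, 33, 31, 29, 33, 25, 36, 31, 37, 25, 31, 34, 25, 22, 46, 110]
held side [[242.5, 246.5]] [[397.5, 401.2]]
```

Run:
```python
from h import *
import pickle
g=pickle.load(open('w9.pkl','rb')); p,R,w=state()
tf=lambda q,z:((plane(g,[q],z)[0]-p)@R[:,:2]*1000).round(1)
print('plinth near base',tf((320.5,111.1),.042),tf((320.5,109),.072),'sides .072',tf((273.2,68),.072),tf((367.9,68),.072),'recess edge (x-42? )',tf((300,70),.072))
zt=p[2]+.0194
print('held edge',tf((322,247.7),zt),'corners',tf((231,248),zt),tf((414,248),zt),'recess',tf((250,259),zt))
```

```text
plinth near base [97.5 -2.1] [97.  -1.9] sides .072 [123.  -33.4] [122.9  29.8] recess edge (x-42? ) [121.7 -15.5]
held edge [46.2 -0.8] corners [ 46.1 -29.6] [46.1 28.3] recess [ 42.4 -23.8]
```

apply_moves(deltas="0 0 0 0.0297 -0.001 0 0.05;0 0 0 0.0297 0 0 0.05;0 0 0 0.0297 0 0 0.05;0 0 0 0.0297 0 0 0.05;0 0 0 0.0297 0 0 0.05")

```text
time_s: 17.6
tcp_pos: [0.5736, -0.0367, 0.1994]
tcp_rot: [[0.042, 0.999, 0.0], [0.999, -0.042, -0.0], [-0.0, 0.0, -1.0]]
force: [0.9, -0.0, -1.1]
opening: 0.0596
```

apply_moves(deltas="0 0 0 0 0 0.03 0.05;0 0 0 0 0 0.03 0.05;0 0 0 0 0 0.02 0.05;0 0 0 0 0 0 0.05;0 0 0 0 0 0 0.05")

```text
time_s: 18.1
tcp_pos: [0.5741, -0.0378, 0.1198]
tcp_rot: [[0.042, 0.999, 0.0], [0.999, -0.042, -0.0], [0.0, 0.0, -1.0]]
force: [0.8, 0.9, -0.7]
opening: 0.0595
```

Run:
```python
from h import *
s=read_state(); print(s['force'],s['moment'],s['opening']); to(.5735,-.0378,-2.4)
```

```text
[ 0.76837571  0.87409232 -0.74532534] [-0.02829251 -0.04224046  0.02577669] 0.059481254678599556
at [ 0.5741 -0.0378  0.1198] yaw -2.39 turn 0.0001 before: x -0.0001 y -0.0006
after: x -0.0001 y -0.0006
```

apply_moves(deltas="0 0 0 0 0 0.003 0.05;0 0 0 0 0 0.003 0.05;0 0 0 0 0 0.003 0.05;0 0 0 0 0 0.002 0.05;0 0 0 0 0 0 0.05")

```text
time_s: 18.6
tcp_pos: [0.5738, -0.0374, 0.108]
tcp_rot: [[0.041, 0.999, -0.0], [0.999, -0.041, 0.0], [0.0, -0.0, -1.0]]
force: [-0.1, -0.4, -1.1]
opening: 0.0594
```

apply_moves(deltas="0 0 0 0 0 0.001 0.05;0 0 0 0 0 0.001 0.05;0 0 0 0 0 0.0005 0.05;0 0 0 0 0 0 0.05;0 0 0 0 0 0 0.05")

```text
time_s: 19.1
tcp_pos: [0.5741, -0.0374, 0.1066]
tcp_rot: [[0.041, 0.999, 0.0], [0.999, -0.041, -0.0], [-0.0, 0.0, -1.0]]
force: [-3.2, 0.7, 9.1]
opening: 0.0591
```

Run:
```python
from h import *
s=read_state(); print(s['force'],s['moment'],s['opening'],s['tcp_pos'])
```

```text
[-3.22326242  0.65585836  9.11185683] [ 0.05607405  0.748028   -0.0565697 ] 0.059072895551452974 [ 0.57406995 -0.03740272  0.10656383]
```

apply_moves(deltas="0 0 0 0 0 0 0.085;0 0 0 0 0 0 0.085;0 0 0 0 0 0 0.085;0 0 0 0 0 -0.01 0.085;0 0 0 0 0 -0.03 0.085")

```text
time_s: 19.6
tcp_pos: [0.5727, -0.0373, 0.1444]
tcp_rot: [[0.042, 0.999, -0.005], [0.999, -0.042, 0.001], [0.001, -0.005, -1.0]]
force: [-0.2, 0.2, 0.3]
opening: 0.0849
```

apply_moves(deltas="0 0 0 0 0 -0.05 0.085;0 0 0 0 0 -0.04 0.085;0 0 0 0.0383 -0.0129 -0.03 0.085;0 0 0 0.0383 -0.0129 0 0.085;0 0 0 0.0383 -0.0129 0 0.085")

```text
time_s: 20.1
tcp_pos: [0.5398, 0.0798, 0.2673]
tcp_rot: [[0.042, 0.999, 0.003], [0.999, -0.042, 0.0], [0.0, 0.003, -1.0]]
force: [0.3, -0.7, -1.3]
opening: 0.0847
```

apply_moves(deltas="0 0 0 0.0383 -0.0129 0 0.085;0 0 0 0.0383 -0.0129 0 0.085;0 0 0 0.0383 -0.0129 0 0.085;0 0 0 0.0383 -0.0129 0 0.085;0 0 0 0.0383 -0.0129 0 0.085")

```text
time_s: 20.6
tcp_pos: [0.4829, 0.2743, 0.2663]
tcp_rot: [[0.041, 0.999, 0.001], [0.999, -0.041, 0.0], [0.0, 0.001, -1.0]]
force: [1.0, 0.1, -0.5]
opening: 0.085
```

apply_moves(deltas="0 0 0 0.0383 -0.0129 0 0.085;0 0 0 0.0383 -0.0129 0 0.085;0 0 0.142 0 0 0 0.085;0 0 0.142 0 0 0 0.085;0 0 0.142 0 0 0 0.085")

```text
time_s: 21.1
tcp_pos: [0.4608, 0.3507, 0.2661]
tcp_rot: [[0.455, 0.89, 0.0], [0.89, -0.455, 0.0], [0.0, 0.0, -1.0]]
force: [0.3, -0.3, -1.1]
opening: 0.0851
```

apply_moves(deltas="0 0 0.142 0 0 0 0.085;0 0 0.142 0 0 0 0.085;0 0 0.142 0 0 0 0.085;0 0 0.142 0 0 0 0.085;0 0 0.142 0 0 0 0.085")

```text
time_s: 21.6
tcp_pos: [0.461, 0.3503, 0.2662]
tcp_rot: [[0.926, 0.378, 0.0], [0.378, -0.926, 0.0], [0.0, -0.0, -1.0]]
force: [0.3, 0.1, 0.3]
opening: 0.0852
```

apply_moves(deltas="0 0 0 0 0 0 0.085;0 0 0 0 0 0 0.085;0 0 0 0 0 0 0.085;0 0 0 0 0 0 0.085;0 0 0 0 0 0 0.085")

```text
time_s: 22.1
tcp_pos: [0.461, 0.3503, 0.2655]
tcp_rot: [[0.923, 0.384, 0.0], [0.384, -0.923, 0.0], [0.0, 0.0, -1.0]]
force: [0.1, -0.4, -0.4]
opening: 0.0848
```

Run:
```python
from h import *
import pickle
g=get_image('wrist'); save(g,'w10.png'); pickle.dump(g,open('w10.pkl','wb')); p,R,w=state(); print(p,w)
lidtool(g,.06)
```

```text
[0.4610123  0.35030896 0.26549167] -67.41762309677813
lid px [438. 270.] (392, 209, 93, 121) tool xy -61.5 128.0 size 107.2 100.2 ang 32.7 world [453.4 208.5]
lid px [308. 200.] (277, 154, 61, 93) tool xy 15.9 -15.1 size 91.0 57.1 ang 0.0 world [469.9 370.3]
lid px [427.  90.] (373, 26, 112, 117) tool xy 120.1 93.5 size 88.5 55.6 ang 43.7 world [607.8 310.1]
```

View pics/w10.png

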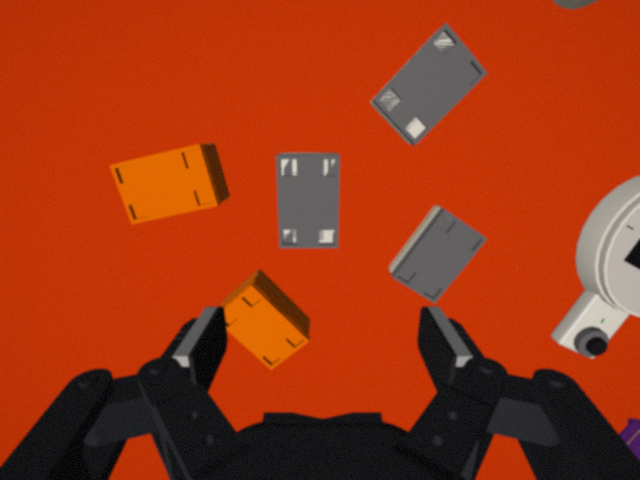

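apply_moves(deltas="0 0 0 0.0145 -0.015 0 0.085;0 0 0 0 0 0.04 0.085;0 0 0 0 0 0.04 0.085;0 0 0 0 0 0.04 0.085;0 0 0 0 0 0.04 0.085")

```text
time_s: 22.65
tcp_pos: [0.4686, 0.3698, 0.1041]
tcp_rot: [[0.923, 0.384, 0.0], [0.384, -0.923, 0.0], [0.0, -0.0, -1.0]]
force: [0.4, 1.1, -0.4]
opening: 0.0852
```

apply_moves(deltas="0 0 0 0 0 0.03 0.085;0 0 0 0 0 0.03 0.085;0 0 0 0 0 0.005 0.085;0 0 0 0 0 0 0.085;0 0 0 0 0 0 0.085")

```text
time_s: 23.15
tcp_pos: [0.4694, 0.3703, 0.042]
tcp_rot: [[0.924, 0.383, 0.002], [0.383, -0.924, 0.001], [0.002, -0.0, -1.0]]
force: [0.0, -0.9, -0.5]
opening: 0.085
```

apply_moves(deltas="0 0 0 0 0 0 0.05;0 0 0 0 0 0 0.05;0 0 0 0 0 0 0.05;0 0 0 0 0 0 0.05;0 0 0 0 0 0 0.05", squeeze=50)

```text
time_s: 23.65
tcp_pos: [0.4692, 0.3702, 0.042]
tcp_rot: [[0.924, 0.383, 0.002], [0.383, -0.924, 0.001], [0.002, -0.0, -1.0]]
force: [-2.5, -0.5, 7.4]
opening: 0.0594
```

```bash
cat >> h.py <<'E'
def held(g,zt):
    """top front lid edge of held tub: rim (dark) -> lid step, from below; and its sides"""
    p,R,w=state(); b=cv2.GaussianBlur(g['img'],(0,0),.8).astype(float).sum(2)/3
    es=[]
    for u in range(298,348,5):
        c=b[225:275,u]; lid=np.median(b[262:275,u]); k=np.where(c<lid-10)[0]; k=k[k<40]
        if len(k): es.append(225+k.max()+.5)
    if not es: print('no edge'); return
    v=np.median(es); tf=lambda q:((plane(g,[q],zt)[0]-p)@R[:,:2]*1000).round(1)
    print('edge v',v,'tool',tf((322,v)),'-> offset x',(tf((322,v))[0]-46).round(1))
E
python3 - <<'E'
from h import *
import pickle
g=get_image('wrist'); save(g,'w11.png'); pickle.dump(g,open('w11.pkl','wb')); s=read_state(); print(s['force'],s['opening'])
p,R,w=state(); held(g,.06); to(.573,-.19,-2.4); 
q=pickle.load(open('w9.pkl','rb')); held(q,p[2]+.0194)
E
```

```text
[-0.22736496 -1.84442538  7.27727036] 0.059632675856879765
edge v 246.5 tool [45.1 -1. ] -> offset x -0.9
at [0.4692 0.3702 0.0419] yaw -67.46 turn -1.1355 before: x -0.1189 y 0.5572
after: x -0.5553 y 0.1272
edge v 247.5 tool [-125.7  557.9] -> offset x -171.7
```

apply_moves(deltas="0 0 0 0 0 -0.02 0.05;0 0 0 0 0 -0.05 0.05;0 0 0 0 0 -0.05 0.05;0 0 0 0 0 -0.05 0.05;0 0 0 0 0 -0.048 0.05")

```text
time_s: 24.2
tcp_pos: [0.4683, 0.3695, 0.2613]
tcp_rot: [[0.924, 0.383, 0.001], [0.383, -0.924, 0.0], [0.001, -0.0, -1.0]]
force: [0.4, 1.2, -2.4]
opening: 0.0595
```

apply_moves(deltas="0 0 0 -0.0059 0.0416 0 0.05;0 0 0 -0.0059 0.0416 0 0.05;0 0 0 -0.0059 0.0416 0 0.05;0 0 0 -0.0059 0.0416 0 0.05;0 0 0 -0.0059 0.0416 0 0.05")

```text
time_s: 24.7
tcp_pos: [0.5211, 0.1647, 0.259]
tcp_rot: [[0.924, 0.383, 0.001], [0.383, -0.924, 0.0], [0.001, 0.0, -1.0]]
force: [-0.2, -0.6, -1.4]
opening: 0.0596
```

apply_moves(deltas="0 0 0 -0.0059 0.0416 0 0.05;0 0 0 -0.0059 0.0416 0 0.05;0 0 0 -0.0059 0.0416 0 0.05;0 0 0 -0.0059 0.0416 0 0.05;0 0 0 -0.0059 0.0416 0 0.05")

```text
time_s: 25.2
tcp_pos: [0.5736, -0.0388, 0.259]
tcp_rot: [[0.924, 0.383, 0.001], [0.383, -0.924, -0.0], [0.0, 0.0, -1.0]]
force: [0.2, 0.9, -2.0]
opening: 0.0596
```

apply_moves(deltas="0 0 -0.142 0 0 0 0.05;0 0 -0.142 0 0 0 0.05;0 0 -0.142 0 0 0 0.05;0 0 -0.142 0 0 0 0.05;0 0 -0.142 0 0 0 0.05")

```text
time_s: 25.7
tcp_pos: [0.5734, -0.0371, 0.2588]
tcp_rot: [[0.445, 0.895, 0.0], [0.895, -0.445, -0.0], [0.0, 0.0, -1.0]]
force: [0.1, -0.2, -2.6]
opening: 0.0593
```

apply_moves(deltas="0 0 -0.142 0 0 0 0.05;0 0 -0.142 0 0 0 0.05;0 0 -0.142 0 0 0 0.05;0 0 0 0 0 0 0.05;0 0 0 0 0 0 0.05")

```text
time_s: 26.2
tcp_pos: [0.5735, -0.0371, 0.2587]
tcp_rot: [[0.046, 0.999, 0.0], [0.999, -0.046, 0.0], [0.0, 0.0, -1.0]]
force: [0.5, -1.2, -1.6]
opening: 0.0598
```

Run:
```python
from h import *
g=get_image('wrist'); save(g,'w12.png'); s=read_state(); print(s['force'],s['opening'])
p,R,w=state(); held(g,p[2]+.018); to(.5741,-.0364,-2.4)
```

```text
[-0.33289732  0.01386409 -1.03374952] 0.05935816083544744
edge v 245.5 tool [46.5 -0.7] -> offset x 0.5
at [ 0.5735 -0.0371  0.2587] yaw -2.6 turn -0.0036 before: x 0.0007 y 0.0006
after: x 0.0007 y 0.0006
```

apply_moves(deltas="0 0 -0.0035 0 0.0005 0.03 0.05;0 0 0 0 0 0.03 0.05;0 0 0 0 0 0.0275 0.05;0 0 0 0 0 0 0.05;0 0 0 0 0 0 0.05")

```text
time_s: 26.75
tcp_pos: [0.5744, -0.0372, 0.1716]
tcp_rot: [[0.04, 0.999, 0.0], [0.999, -0.04, 0.0], [0.0, 0.0, -1.0]]
force: [-0.4, -0.4, -1.4]
opening: 0.0597
```

apply_moves(deltas="0 0 0 0 0 0.002 0.05;0 0 0 0 0 0.002 0.05;0 0 0 0 0 0.002 0.05;0 0 0 0 0 0.001 0.05;0 0 0 0 0 0 0.05")

```text
time_s: 27.25
tcp_pos: [0.5741, -0.0371, 0.164]
tcp_rot: [[0.038, 0.999, 0.0], [0.999, -0.038, 0.0], [0.0, 0.0, -1.0]]
force: [0.3, 0.7, -2.0]
opening: 0.0597
```

Run:
```python
from h import *
s=read_state(); print(s['force'],s['moment'],s['opening']); to(.5741,-.0374,-2.4)
```

```text
[ 0.25336894  0.68461867 -2.01939911] [-0.01518202  0.04489905  0.00124599] 0.059654462963249014
at [ 0.5741 -0.0371  0.164 ] yaw -2.18 turn 0.0038 before: x -0.0003 y 0.0000
after: x -0.0003 y 0.0000
```

apply_moves(deltas="0 0 0 0 0 0.001 0.05;0 0 0 0 0 0.001 0.05;0 0 0 0 0 0.0005 0.05;0 0 0 0 0 0 0.05;0 0 0 0 0 0 0.05")

```text
time_s: 27.75
tcp_pos: [0.5742, -0.0371, 0.1619]
tcp_rot: [[0.038, 0.999, 0.0], [0.999, -0.038, -0.0], [-0.0, 0.0, -1.0]]
force: [-1.9, 0.8, 6.0]
opening: 0.0594
```

apply_moves(deltas="0 0 0 0 0 0 0.085;0 0 0 0 0 0 0.085;0 0 0 0 0 0 0.085;0 0 0 0 0 -0.01 0.085;0 0 0 0 0 -0.03 0.085")

```text
time_s: 28.25
tcp_pos: [0.5729, -0.037, 0.2002]
tcp_rot: [[0.038, 0.999, -0.005], [0.999, -0.038, 0.001], [0.0, -0.005, -1.0]]
force: [-0.3, -0.6, 0.1]
opening: 0.0849
```

apply_moves(deltas="0 0 0 0 0 -0.045 0.085;0 0 0 0.0412 0.0022 0 0.085;0 0 0 0.0412 0.0022 0 0.085;0 0 0 0.0412 0.0022 0 0.085;0 0 0 0.0412 0.0022 0 0.085")

```text
time_s: 28.75
tcp_pos: [0.5892, 0.1288, 0.2474]
tcp_rot: [[0.038, 0.999, 0.001], [0.999, -0.038, 0.0], [0.0, 0.001, -1.0]]
force: [0.2, -0.2, 0.5]
opening: 0.0849
```

apply_moves(deltas="0 0 0 0.0412 0.0022 0 0.085;0 0 0 0.0412 0.0022 0 0.085;0 0 0 0.0412 0.0022 0 0.085;0 0 0 0.0412 0.0022 0 0.085;0 0 -0.138 0 0 0 0.085")

```text
time_s: 29.25
tcp_pos: [0.6037, 0.296, 0.2468]
tcp_rot: [[-0.103, 0.995, 0.001], [0.995, 0.103, 0.001], [0.001, 0.001, -1.0]]
force: [0.4, -0.9, 0.1]
opening: 0.0852
```

apply_moves(deltas="0 0 -0.138 0 0 0 0.085;0 0 -0.138 0 0 0 0.085;0 0 -0.138 0 0 0 0.085;0 0 -0.138 0 0 0 0.085;0 0 -0.138 0 0 0 0.085")

```text
time_s: 29.75
tcp_pos: [0.6042, 0.2916, 0.2472]
tcp_rot: [[-0.714, 0.7, 0.0], [0.7, 0.714, 0.0], [-0.0, 0.0, -1.0]]
force: [-0.2, 1.1, 0.3]
opening: 0.085
```

apply_moves(deltas="0 0 -0.138 0 0 0 0.085;0 0 -0.138 0 0 0 0.085;0 0 -0.138 0 0 0 0.085;0 0 0 0 0 0 0.085;0 0 0 0 0 0 0.085")

```text
time_s: 30.25
tcp_pos: [0.6042, 0.2916, 0.2469]
tcp_rot: [[-0.932, 0.362, 0.0], [0.362, 0.932, 0.0], [-0.0, 0.0, -1.0]]
force: [0.1, -0.1, 1.1]
opening: 0.0849
```

Run:
```python
from h import *
import pickle
g=get_image('wrist'); save(g,'w13.png'); pickle.dump(g,open('w13.pkl','wb')); p,R,w=state(); print(p,w)
lidtool(g,.042)
```

```text
[0.60421599 0.29160302 0.24681449] 68.77086239760034
lid px [337. 219.] (308, 175, 60, 90) tool xy -2.2 15.4 size 90.9 57.3 ang 0.0 world [611.8 305.2]
lid px [188. 107.] (142, 50, 92, 115) tool xy 103.4 -120.6 size 90.1 62.4 ang -11.2 world [464.2 216.6]
```

apply_moves(deltas="0 0 0 -0.004 0.0155 0 0.085;0 0 0 0 0 0.045 0.085;0 0 0 0 0 0.045 0.085;0 0 0 0 0 0.045 0.085;0 0 0 0 0 0.03 0.085")

```text
time_s: 30.8
tcp_pos: [0.6124, 0.3041, 0.0783]
tcp_rot: [[-0.932, 0.361, -0.003], [0.361, 0.932, -0.001], [0.002, -0.002, -1.0]]
force: [0.3, -0.1, 0.7]
opening: 0.0848
```

apply_moves(deltas="0 0 0 0 0 0.03 0.085;0 0 0 0 0 0.02 0.085;0 0 0 0 0 0.0035 0.085;0 0 0 0 0 0 0.085;0 0 0 0 0 0 0.085")

```text
time_s: 31.3
tcp_pos: [0.6142, 0.3049, 0.0295]
tcp_rot: [[-0.933, 0.359, 0.002], [0.359, 0.933, 0.001], [-0.001, 0.001, -1.0]]
force: [-0.1, -1.1, -0.1]
opening: 0.0849
```

apply_moves(deltas="0 0 0 0 0 0 0.05;0 0 0 0 0 0 0.05;0 0 0 0 0 0 0.05;0 0 0 0 0 0 0.05;0 0 0 0 0 0 0.05", squeeze=50)

```text
time_s: 31.8
tcp_pos: [0.614, 0.3049, 0.0293]
tcp_rot: [[-0.933, 0.359, 0.002], [0.359, 0.933, 0.001], [-0.001, 0.001, -1.0]]
force: [-1.6, -1.4, 6.9]
opening: 0.0593
```

Run:
```python
from h import *
import pickle
g=get_image('wrist'); save(g,'w14.png'); pickle.dump(g,open('w14.pkl','wb')); s=read_state(); print(s['force'],s['opening'])
p,R,w=state(); held(g,.042); to(.5741,-.0371,-2.3)
b=g['img'].astype(int).sum(2)//3
for u in (300,322,344): print(b[215:275,u].tolist())
```

```text
[-1.92903485 -0.44993443  7.71433598] 0.05950402209228077
edge v 242.5 tool [45.9  0.4] -> offset x -0.1
at [0.6141 0.3049 0.0293] yaw 68.98 turn 1.244 before: x -0.0854 y -0.3336
after: x -0.3433 y -0.0262
[88, 85, 89, 96, 111, 120, 117, 106, 106, 117, 126, 132, 137, 144, 143, 140, 126, 104, 77, 68, 74, 74, 70, 61, 63, 66, 79, 92, 101, 104, 101, 99, 104, 101, 106, 102, 103, 101, 101, 102, 102, 100, 104, 103, 103, 101, 103, 102, 102, 100, 103, 101, 105, 102, 103, 103, 101, 107, 103, 100]
[88, 90, 94, 96, 107, 118, 115, 108, 109, 123, 130, 131, 139, 142, 144, 139, 125, 103, 76, 66, 76, 74, 72, 67, 61, 67, 80, 92, 100, 102, 102, 105, 103, 103, 100, 101, 103, 103, 102, 100, 105, 103, 106, 104, 104, 104, 99, 104, 103, 103, 101, 103, 101, 101, 102, 103, 99, 101, 101, 100]
[86, 89, 89, 95, 106, 117, 117, 111, 111, 117, 127, 128, 137, 139, 141, 133, 125, 102, 77, 70, 77, 80, 72, 61, 63, 68, 78, 93, 103, 103, 103, 105, 104, 101, 103, 104, 101, 102, 104, 104, 103, 103, 102, 102, 101, 104, 103, 102, 102, 103, 102, 105, 105, 103, 102, 100, 104, 100, 103, 102]
```

apply_moves(deltas="0 0 0 0 0 -0.02 0.05;0 0 0 0 0 -0.05 0.05;0 0 0 0 0 -0.05 0.05;0 0 0 0 0 -0.05 0.05;0 0 0 0 0 -0.05 0.05")

```text
time_s: 32.35
tcp_pos: [0.6131, 0.3044, 0.2503]
tcp_rot: [[-0.933, 0.359, 0.0], [0.359, 0.933, 0.0], [-0.0, 0.0, -1.0]]
force: [2.0, 0.7, -1.0]
opening: 0.0595
```

apply_moves(deltas="0 0 0 -0.0107 -0.0417 0 0.05;0 0 0 -0.0107 -0.0417 0 0.05;0 0 0 -0.0107 -0.0417 0 0.05;0 0 0 -0.0107 -0.0417 0 0.05;0 0 0 -0.0107 -0.0417 0 0.05")

```text
time_s: 32.85
tcp_pos: [0.588, 0.0892, 0.2482]
tcp_rot: [[-0.933, 0.359, 0.0], [0.359, 0.933, -0.0], [-0.0, 0.0, -1.0]]
force: [0.5, 0.1, -1.6]
opening: 0.0593
```

apply_moves(deltas="0 0 0 -0.0107 -0.0417 0 0.05;0 0 0 -0.0107 -0.0417 0 0.05;0 0 0 -0.0107 -0.0417 0 0.05;0 0 0.1382 0 0 0 0.05;0 0 0.1382 0 0 0 0.05")

```text
time_s: 33.35
tcp_pos: [0.5734, -0.0389, 0.2482]
tcp_rot: [[-0.796, 0.606, 0.0], [0.606, 0.796, -0.0], [-0.0, 0.0, -1.0]]
force: [-1.2, 0.4, -1.2]
opening: 0.0592
```

apply_moves(deltas="0 0 0.1382 0 0 0 0.05;0 0 0.1382 0 0 0 0.05;0 0 0.1382 0 0 0 0.05;0 0 0.1382 0 0 0 0.05;0 0 0.1382 0 0 0 0.05")

```text
time_s: 33.85
tcp_pos: [0.5736, -0.0375, 0.2481]
tcp_rot: [[-0.229, 0.974, 0.0], [0.974, 0.229, -0.0], [-0.0, 0.0, -1.0]]
force: [-0.1, 0.3, -0.8]
opening: 0.0592
```

apply_moves(deltas="0 0 0.1382 0 0 0 0.05;0 0 0.1382 0 0 0 0.05;0 0 0 0 0 0 0.05;0 0 0 0 0 0 0.05;0 0 0 0 0 0 0.05")

```text
time_s: 34.35
tcp_pos: [0.5737, -0.0375, 0.248]
tcp_rot: [[0.037, 0.999, 0.0], [0.999, -0.037, -0.0], [-0.0, 0.0, -1.0]]
force: [0.8, 0.9, -2.0]
opening: 0.059
```

Run:
```python
from h import *
g=get_image('wrist'); save(g,'w15.png'); s=read_state(); print(s['force'],s['opening'])
p,R,w=state(); held(g,p[2]+.0127); to(.5742,-.0372,-2.3)
```

```text
[-0.70524006 -0.09956986 -1.82744049] 0.05952477926163709
edge v 241.5 tool [46.1 -0.7] -> offset x 0.1
at [ 0.5737 -0.0375  0.248 ] yaw -2.14 turn 0.0028 before: x 0.0003 y 0.0005
after: x 0.0003 y 0.0005
```

apply_moves(deltas="0 0 0.003 0.0003 0.0005 0.02 0.05;0 0 0 0 0 0.012 0.05;0 0 0 0 0 0 0.05;0 0 0 0 0 0.002 0.05;0 0 0 0 0 0.002 0.05")

```text
time_s: 34.9
tcp_pos: [0.5746, -0.0373, 0.2125]
tcp_rot: [[0.042, 0.999, 0.001], [0.999, -0.042, -0.0], [-0.0, 0.001, -1.0]]
force: [0.8, 0.1, -2.3]
opening: 0.0594
```

apply_moves(deltas="0 0 0 0 0 0.002 0.05;0 0 0 0 0 0.002 0.05;0 0 0 0 0 0.002 0.05;0 0 0 0 0 0 0.05;0 0 0 0 0 0 0.05")

```text
time_s: 35.4
tcp_pos: [0.5743, -0.0372, 0.206]
tcp_rot: [[0.043, 0.999, -0.0], [0.999, -0.043, 0.0], [0.0, -0.0, -1.0]]
force: [0.6, -0.4, -1.6]
opening: 0.0592
```

Run:
```python
from h import *
s=read_state(); print(s['force'],s['moment'],s['opening']); to(.5742,-.0372,-2.3)
```

```text
[ 0.5950222  -0.44621105 -1.61367912] [-0.05660345  0.01911268 -0.04612445] 0.059169242412587156
at [ 0.5743 -0.0372  0.206 ] yaw -2.45 turn -0.0026 before: x 0.0000 y -0.0001
after: x 0.0000 y -0.0001
```

apply_moves(deltas="0 0 0 0 0 0.001 0.05;0 0 0 0 0 0.001 0.05;0 0 0 0 0 0.001 0.05;0 0 0 0 0 0 0.05;0 0 0 0 0 0 0.05")

```text
time_s: 35.9
tcp_pos: [0.5744, -0.0373, 0.2033]
tcp_rot: [[0.043, 0.999, 0.0], [0.999, -0.043, -0.0], [-0.0, 0.0, -1.0]]
force: [-0.5, 0.1, 3.2]
opening: 0.0592
```

apply_moves(deltas="0 0 0 0 0 0 0.085;0 0 0 0 0 0 0.085;0 0 0 0 0 0 0.085;0 0 0 0 0 -0.01 0.085;0 0 0 0 0 -0.03 0.085")

```text
time_s: 36.4
tcp_pos: [0.5732, -0.0371, 0.2417]
tcp_rot: [[0.043, 0.999, -0.005], [0.999, -0.043, 0.001], [0.0, -0.005, -1.0]]
force: [-0.1, 0.3, 0.8]
opening: 0.0848
```

apply_moves(deltas="0 0 0 0 0 -0.03 0.085;0 0 0 0.04 -0.02 0 0.085;0 0 0 0.04 -0.02 0 0.085;0 0 0 0.04 -0.02 0 0.085;0 0 0 0.04 -0.02 0 0.085")

```text
time_s: 36.9
tcp_pos: [0.5004, 0.1274, 0.2739]
tcp_rot: [[0.043, 0.999, 0.001], [0.999, -0.043, 0.0], [0.0, 0.001, -1.0]]
force: [1.6, 0.4, -0.4]
opening: 0.085
```

apply_moves(deltas="0 0 0 0.04 -0.02 0 0.085;0 0 0 0.04 -0.02 0 0.085;0 0 -0.144 0 0 0 0.085;0 0 -0.144 0 0 0 0.085;0 0 -0.144 0 0 0 0.085")

```text
time_s: 37.4
tcp_pos: [0.4646, 0.2081, 0.2738]
tcp_rot: [[-0.386, 0.923, 0.001], [0.923, 0.386, 0.0], [-0.0, 0.001, -1.0]]
force: [0.7, -0.0, -0.5]
opening: 0.085
```

apply_moves(deltas="0 0 -0.144 0 0 0 0.085;0 0 -0.144 0 0 0 0.085;0 0 -0.144 0 0 0 0.085;0 0 -0.144 0 0 0 0.085;0 0 -0.144 0 0 0 0.085")

```text
time_s: 37.9
tcp_pos: [0.4647, 0.2077, 0.2737]
tcp_rot: [[-0.898, 0.44, 0.001], [0.44, 0.898, 0.0], [-0.001, 0.001, -1.0]]
force: [-0.4, 0.4, -0.1]
opening: 0.0853
```

apply_moves(deltas="0 0 -0.144 0 0 0 0.085;0 0 -0.144 0 0 0 0.085;0 0 0 0 0 0.03 0.085;0 0 0 0 0 0 0.085;0 0 0 0 0 0 0.085")

```text
time_s: 38.4
tcp_pos: [0.4647, 0.2077, 0.2437]
tcp_rot: [[-0.985, 0.173, -0.0], [0.173, 0.985, -0.0], [0.0, -0.0, -1.0]]
force: [-0.2, 0.3, 0.2]
opening: 0.0849
```

Run:
```python
from h import *
import pickle
g=get_image('wrist'); save(g,'w16.png'); pickle.dump(g,open('w16.pkl','wb')); p,R,w=state(); print(p,w)
lidtool(g,.042)
```

```text
[0.46500261 0.20780692 0.24416155] 80.02426347299303
lid px [327. 214.] (298, 169, 60, 92) tool xy 4.1 5.6 size 91.2 57.1 ang 0.1 world [461.9 214. ]
```

apply_moves(deltas="0 0 0 0.0022 0.0055 0 0.085;0 0 0 0 0 0.045 0.085;0 0 0 0 0 0.045 0.085;0 0 0 0 0 0.045 0.085;0 0 0 0 0 0.03 0.085")

```text
time_s: 38.95
tcp_pos: [0.463, 0.2137, 0.0762]
tcp_rot: [[-0.985, 0.173, -0.001], [0.173, 0.985, -0.0], [0.001, -0.0, -1.0]]
force: [-0.2, 0.4, -0.0]
opening: 0.0852
```

apply_moves(deltas="0 0 0 0 0 0.03 0.085;0 0 0 0 0 0.02 0.085;0 0 0 0 0 0 0.085;0 0 0 0 0 0 0.085;0 0 0 0 0 0 0.085")

```text
time_s: 39.45
tcp_pos: [0.4644, 0.2139, 0.0295]
tcp_rot: [[-0.985, 0.173, 0.002], [0.173, 0.985, 0.001], [-0.002, 0.001, -1.0]]
force: [0.3, 0.0, -0.4]
opening: 0.0849
```

apply_moves(deltas="0 0 0 0 0 0 0.05;0 0 0 0 0 0 0.05;0 0 0 0 0 0 0.05;0 0 0 0 0 0 0.05;0 0 0 0 0 0 0.05", squeeze=50)

```text
time_s: 39.95
tcp_pos: [0.4639, 0.2137, 0.029]
tcp_rot: [[-0.985, 0.173, 0.001], [0.173, 0.985, 0.001], [-0.001, 0.001, -1.0]]
force: [-2.3, 0.6, 9.4]
opening: 0.0594
```

Run:
```python
from h import *
import pickle
g=get_image('wrist'); save(g,'w17.png'); s=read_state(); print(s['force'],s['opening'])
p,R,w=state(); held(g,.042); to(.5743,-.0373,-2.4)
```

```text
[-1.46810068  0.15656227  9.05463478] 0.05943634758853355
edge v 242.5 tool [45.9  0.6] -> offset x -0.1
at [0.4639 0.2137 0.029 ] yaw 80.05 turn 1.439 before: x -0.1521 y -0.2281
after: x -0.2462 y 0.1208
```

apply_moves(deltas="0 0 0 0 0 -0.02 0.05;0 0 0 0 0 -0.05 0.05;0 0 0 0 0 -0.05 0.05;0 0 0 0 0 -0.05 0.05;0 0 0 0 0 -0.05 0.05")

```text
time_s: 40.5
tcp_pos: [0.4629, 0.2133, 0.2505]
tcp_rot: [[-0.985, 0.173, 0.0], [0.173, 0.985, 0.0], [-0.0, 0.0, -1.0]]
force: [1.3, 0.6, -1.3]
opening: 0.0591
```

apply_moves(deltas="0 0 0 0 0 -0.036 0.05;0 0 0 -0.0253 -0.038 0 0.05;0 0 0 -0.0253 -0.038 0 0.05;0 0 0 -0.0253 -0.038 0 0.05;0 0 0 -0.0253 -0.038 0 0.05")

```text
time_s: 41.0
tcp_pos: [0.5371, 0.0446, 0.2845]
tcp_rot: [[-0.985, 0.173, 0.001], [0.173, 0.985, 0.0], [-0.001, 0.0, -1.0]]
force: [0.5, 0.9, -0.9]
opening: 0.0595
```

apply_moves(deltas="0 0 0 -0.0253 -0.038 0 0.05;0 0 0 -0.0253 -0.038 0 0.05;0 0 0.1439 0 0 0 0.05;0 0 0.1439 0 0 0 0.05;0 0 0.1439 0 0 0 0.05")

```text
time_s: 41.5
tcp_pos: [0.5734, -0.0377, 0.2841]
tcp_rot: [[-0.818, 0.575, -0.0], [0.575, 0.818, 0.0], [0.0, -0.0, -1.0]]
force: [-0.3, 0.0, -0.4]
opening: 0.0594
```

apply_moves(deltas="0 0 0.1439 0 0 0 0.05;0 0 0.1439 0 0 0 0.05;0 0 0.1439 0 0 0 0.05;0 0 0.1439 0 0 0 0.05;0 0 0.1439 0 0 0 0.05")

```text
time_s: 42.0
tcp_pos: [0.5733, -0.0373, 0.2842]
tcp_rot: [[-0.238, 0.971, 0.0], [0.971, 0.238, -0.0], [-0.0, 0.0, -1.0]]
force: [0.5, -0.5, -0.7]
opening: 0.0592
```

apply_moves(deltas="0 0 0.1439 0 0 0 0.05;0 0 0.1439 0 0 0 0.05;0 0 0 0 0 0 0.05;0 0 0 0 0 0 0.05;0 0 0 0 0 0 0.05")

```text
time_s: 42.5
tcp_pos: [0.5735, -0.0373, 0.2841]
tcp_rot: [[0.039, 0.999, 0.0], [0.999, -0.039, -0.0], [-0.0, 0.0, -1.0]]
force: [0.3, -1.0, -0.7]
opening: 0.0592
```

Run:
```python
from h import *
g=get_image('wrist'); save(g,'w18.png'); s=read_state(); print(s['force'],s['opening'])
p,R,w=state(); held(g,p[2]+.013); to(.5743,-.0373,-2.4)
```

```text
[ 0.24964754  0.50900189 -1.45815459] 0.059307791087058644
edge v 241.5 tool [46.2 -0.7] -> offset x 0.2
at [ 0.5735 -0.0373  0.284 ] yaw -2.25 turn 0.0027 before: x 0.0000 y 0.0008
after: x 0.0000 y 0.0008
```

apply_moves(deltas="0 0 0.002 0 0.0006 0.02 0.05;0 0 0 0 0 0.012 0.05;0 0 0 0 0 0 0.05;0 0 0 0 0 0.002 0.05;0 0 0 0 0 0.002 0.05")

```text
time_s: 43.05
tcp_pos: [0.5745, -0.0374, 0.2485]
tcp_rot: [[0.043, 0.999, 0.001], [0.999, -0.043, -0.0], [-0.0, 0.001, -1.0]]
force: [0.3, 0.5, -0.5]
opening: 0.059
```

apply_moves(deltas="0 0 0 0 0 0.002 0.05;0 0 0 0 0 0.002 0.05;0 0 0 0 0 0.002 0.05;0 0 0 0 0 0 0.05;0 0 0 0 0 0 0.05")

```text
time_s: 43.55
tcp_pos: [0.5742, -0.0373, 0.242]
tcp_rot: [[0.044, 0.999, 0.0], [0.999, -0.044, -0.0], [-0.0, 0.0, -1.0]]
force: [-0.3, -0.9, -0.6]
opening: 0.0593
```

Run:
```python
from h import *
s=read_state(); print(s['force'],s['moment'],s['opening']); to(.5743,-.0373,-2.4)
```

```text
[-0.34276263 -0.91856795 -0.64767244] [0.03175599 0.01129769 0.04076163] 0.059318871370468484
at [ 0.5742 -0.0373  0.242 ] yaw -2.51 turn -0.0019 before: x 0.0000 y 0.0001
after: x 0.0000 y 0.0001
```

apply_moves(deltas="0 0 0 0 0 0.001 0.05;0 0 0 0 0 0.001 0.05;0 0 0 0 0 0.001 0.05;0 0 0 0 0 0 0.05;0 0 0 0 0 0 0.05")

```text
time_s: 44.05
tcp_pos: [0.5743, -0.0374, 0.2391]
tcp_rot: [[0.044, 0.999, 0.0], [0.999, -0.044, -0.0], [-0.0, 0.0, -1.0]]
force: [0.8, -0.1, 0.8]
opening: 0.0593
```

apply_moves(deltas="0 0 0 0 0 0 0.085;0 0 0 0 0 0 0.085;0 0 0 0 0 0 0.085;0 0 0 0 0 -0.01 0.085;0 0 0 0 0 -0.03 0.085")

```text
time_s: 44.55
tcp_pos: [0.5732, -0.0372, 0.2777]
tcp_rot: [[0.044, 0.999, -0.005], [0.999, -0.044, 0.001], [0.0, -0.005, -1.0]]
force: [1.3, 0.0, 0.6]
opening: 0.0852
```

apply_moves(deltas="0 0 0 0 0 -0.03 0.085;0 0 0 -0.0393 -0.0165 0 0.085;0 0 0 -0.0393 -0.0165 0 0.085;0 0 0 -0.0393 -0.0165 0 0.085;0 0 0 -0.0393 -0.0165 0 0.085")

```text
time_s: 45.05
tcp_pos: [0.5005, -0.1928, 0.3099]
tcp_rot: [[0.043, 0.999, 0.001], [0.999, -0.043, -0.0], [-0.0, 0.001, -1.0]]
force: [0.6, 0.2, -0.1]
opening: 0.085
```

apply_moves(deltas="0 0 0 -0.0393 -0.0165 0 0.085;0 0 0 -0.0393 -0.0165 0 0.085;0 0 0 -0.0393 -0.0165 0 0.085;0 0 0 -0.0393 -0.0165 0 0.085;0 0 0.144 0 0 0 0.085")

```text
time_s: 45.55
tcp_pos: [0.4266, -0.3493, 0.3097]
tcp_rot: [[0.189, 0.982, 0.0], [0.982, -0.189, -0.001], [-0.001, 0.0, -1.0]]
force: [-0.2, 0.8, -0.4]
opening: 0.0849
```

apply_moves(deltas="0 0 0.144 0 0 0 0.085;0 0 0.144 0 0 0 0.085;0 0 0.144 0 0 0 0.085;0 0 0.144 0 0 0 0.085;0 0 0.144 0 0 0 0.085")

```text
time_s: 46.05
tcp_pos: [0.4286, -0.3457, 0.3098]
tcp_rot: [[0.792, 0.611, 0.0], [0.611, -0.792, -0.0], [0.0, 0.001, -1.0]]
force: [-0.1, 0.6, 0.3]
opening: 0.0848
```

apply_moves(deltas="0 0 0.144 0 0 0.03 0.085;0 0 0.144 0 0 0.03 0.085;0 0 0 0 0 0 0.085;0 0 0 0 0 0 0.085;0 0 0 0 0 0 0.085")

```text
time_s: 46.55
tcp_pos: [0.4291, -0.3462, 0.2509]
tcp_rot: [[0.929, 0.369, 0.002], [0.369, -0.929, -0.002], [0.001, 0.002, -1.0]]
force: [-0.6, -0.1, -0.3]
opening: 0.0847
```

Run:
```python
from h import *
import pickle
g=get_image('wrist'); save(g,'w19.png'); pickle.dump(g,open('w19.pkl','wb')); p,R,w=state(); print(p,w)
lidtool(g,.042)
s=pickle.load(open('scene0.pkl','rb')); print('cup',plane(s,[(137,280)],0.0))
```

```text
[ 0.42908415 -0.34615105  0.25080491] -68.36435509153422
lid px [321. 209.] (294, 168, 59, 90) tool xy 2.6 -0.7 size 90.9 56.9 ang 0.1 world [ 431.3 -344.6]
lid px [95. 55.] (55, 0, 104, 125) tool xy 152.1 -208.0 size 150.8 41.1 ang 47.2 world [493.8 -96.7]
cup [[ 0.50735227 -0.54955076  0.        ]]
```

apply_moves(deltas="0 0 0 0.0008 -0.0006 0 0.085;0 0 0 0 0 0.045 0.085;0 0 0 0 0 0.045 0.085;0 0 0 0 0 0.045 0.085;0 0 0 0 0 0.037 0.085")

```text
time_s: 47.1
tcp_pos: [0.429, -0.3446, 0.0755]
tcp_rot: [[0.93, 0.367, -0.0], [0.367, -0.93, 0.0], [-0.0, -0.0, -1.0]]
force: [0.4, 0.4, 0.3]
opening: 0.0849
```

apply_moves(deltas="0 0 0 0 0 0.03 0.085;0 0 0 0 0 0.02 0.085;0 0 0 0 0 0 0.085;0 0 0 0 0 0 0.085;0 0 0 0 0 0 0.085")

```text
time_s: 47.6
tcp_pos: [0.4298, -0.3455, 0.0285]
tcp_rot: [[0.93, 0.367, 0.002], [0.367, -0.93, -0.002], [0.001, 0.002, -1.0]]
force: [-0.9, -0.6, -0.1]
opening: 0.0852
```

apply_moves(deltas="0 0 0 0 0 0 0.05;0 0 0 0 0 0 0.05;0 0 0 0 0 0 0.05;0 0 0 0 0 0 0.05;0 0 0 0 0 0 0.05", squeeze=50)

```text
time_s: 48.1
tcp_pos: [0.4295, -0.3452, 0.0282]
tcp_rot: [[0.93, 0.366, 0.001], [0.366, -0.93, -0.001], [0.001, 0.001, -1.0]]
force: [-1.3, 1.1, 8.9]
opening: 0.0594
```

Run:
```python
from h import *
import pickle
g=get_image('wrist'); save(g,'w20.png'); s=read_state(); print(s['force'],s['opening'])
p,R,w=state(); held(g,.042); to(.5743,-.0374,-2.5)
```

```text
[-0.56218465  1.4727133   8.06640413] 0.0596082157771397
edge v 238.5 tool [46.5 -1. ] -> offset x 0.5
at [ 0.4295 -0.3452  0.0281] yaw -68.51 turn -1.152 before: x 0.2475 y -0.2333
after: x 0.3138 y 0.1312
```

apply_moves(deltas="0 0 0 0 0 -0.02 0.05;0 0 0 0 0 -0.05 0.05;0 0 0 0 0 -0.05 0.05;0 0 0 0 0 -0.05 0.05;0 0 0 0 0 -0.05 0.05")

```text
time_s: 48.65
tcp_pos: [0.4287, -0.3444, 0.2495]
tcp_rot: [[0.93, 0.366, 0.0], [0.366, -0.93, -0.0], [0.0, 0.0, -1.0]]
force: [1.0, -0.7, -2.0]
opening: 0.0594
```

apply_moves(deltas="0 0 0 0 0 -0.05 0.05;0 0 0 0 0 -0.022 0.05;0 0 0 0.0353 -0.0333 0 0.05;0 0 0 0.0353 -0.0333 0 0.05;0 0 0 0.0353 -0.0333 0 0.05")

```text
time_s: 49.15
tcp_pos: [0.4911, -0.2115, 0.3195]
tcp_rot: [[0.931, 0.365, 0.001], [0.365, -0.931, -0.0], [0.0, 0.0, -1.0]]
force: [1.2, -0.2, -1.6]
opening: 0.0596
```

apply_moves(deltas="0 0 0 0.0353 -0.0333 0 0.05;0 0 0 0.0353 -0.0333 0 0.05;0 0 0 0.0353 -0.0333 0 0.05;0 0 0 0.0353 -0.0333 0 0.05;0 0 -0.144 0 0 0 0.05")

```text
time_s: 49.65
tcp_pos: [0.5747, -0.0327, 0.319]
tcp_rot: [[0.867, 0.498, 0.0], [0.498, -0.867, 0.001], [0.001, -0.001, -1.0]]
force: [-0.9, -1.5, -1.0]
opening: 0.0592
```

apply_moves(deltas="0 0 -0.144 0 0 0 0.05;0 0 -0.144 0 0 0 0.05;0 0 -0.144 0 0 0 0.05;0 0 -0.144 0 0 0 0.05;0 0 -0.144 0 0 0 0.05")

```text
time_s: 50.15
tcp_pos: [0.5733, -0.0374, 0.3192]
tcp_rot: [[0.32, 0.947, -0.0], [0.947, -0.32, 0.0], [-0.0, -0.0, -1.0]]
force: [0.3, 0.8, -1.2]
opening: 0.0592
```

apply_moves(deltas="0 0 -0.144 0 0 0 0.05;0 0 -0.144 0 0 0 0.05;0 0 0 0 0 0 0.05;0 0 0 0 0 0 0.05;0 0 0 0 0 0 0.05")

```text
time_s: 50.65
tcp_pos: [0.5735, -0.0374, 0.319]
tcp_rot: [[0.047, 0.999, 0.0], [0.999, -0.047, -0.0], [-0.0, 0.0, -1.0]]
force: [-0.8, 0.9, -1.0]
opening: 0.0596
```

Run:
```python
from h import *
g=get_image('wrist'); save(g,'w21.png'); s=read_state(); print(s['force'],s['opening'])
p,R,w=state(); held(g,p[2]+.0138); to(.5743,-.0376,-2.5)
```

```text
[-1.32404181  0.24926565 -1.52001927] 0.05964793470849974
edge v 237.5 tool [47.9 -0.7] -> offset x 1.9
at [ 0.5735 -0.0374  0.319 ] yaw -2.66 turn -0.0028 before: x -0.0002 y 0.0008
after: x -0.0002 y 0.0008
```

apply_moves(deltas="0 0 -0.003 -0.0009 0.0006 0.02 0.05;0 0 0 0 0 0.0155 0.05;0 0 0 0 0 0 0.05;0 0 0 0 0 0.002 0.05;0 0 0 0 0 0.001 0.05")

```text
time_s: 51.2
tcp_pos: [0.5745, -0.0383, 0.2813]
tcp_rot: [[0.041, 0.999, 0.001], [0.999, -0.041, -0.0], [-0.0, 0.001, -1.0]]
force: [0.2, 0.1, -2.1]
opening: 0.0597
```

apply_moves(deltas="0 0 0 0 0 0.001 0.05;0 0 0 0 0 0.001 0.05;0 0 0 0 0 0.001 0.05;0 0 0 0 0 0 0.05;0 0 0 0 0 0 0.05")

```text
time_s: 51.7
tcp_pos: [0.5742, -0.0383, 0.2775]
tcp_rot: [[0.041, 0.999, 0.0], [0.999, -0.041, 0.0], [0.0, 0.0, -1.0]]
force: [-0.1, -0.2, -1.2]
opening: 0.0591
```

Run:
```python
from h import *
s=read_state(); print(s['force'],s['moment'],s['opening']); to(.5743,-.0383,-2.5)
```

```text
[-0.06807117 -0.24916715 -1.20352256] [-0.03427284  0.02322713 -0.02504168] 0.05913936941682684
at [ 0.5742 -0.0383  0.2775] yaw -2.34 turn 0.0028 before: x 0.0000 y 0.0001
after: x 0.0000 y 0.0001
```

apply_moves(deltas="0 0 0 0 0 0.001 0.05;0 0 0 0 0 0.001 0.05;0 0 0 0 0 0.001 0.05;0 0 0 0 0 0.0005 0.05;0 0 0 0 0 0 0.05")

```text
time_s: 52.2
tcp_pos: [0.5742, -0.0383, 0.2741]
tcp_rot: [[0.041, 0.999, 0.0], [0.999, -0.041, -0.0], [-0.0, 0.0, -1.0]]
force: [0.4, -0.0, 0.3]
opening: 0.0597
```

Run:
```python
from h import *
s=read_state(); print(s['force'],s['moment'],s['opening'],s['tcp_pos'])
```

```text
[ 0.38425988 -0.041291    0.26754821] [-0.02335102  0.01223155  0.0341146 ] 0.059734537937806295 [ 0.5742325  -0.0383182   0.27413351]
```

apply_moves(deltas="0 0 0 0 0 0.0005 0.05;0 0 0 0 0 0 0.05;0 0 0 0 0 0 0.085;0 0 0 0 0 0 0.085;0 0 0 0 0 0 0.085")

```text
time_s: 52.7
tcp_pos: [0.5741, -0.0383, 0.2732]
tcp_rot: [[0.041, 0.999, -0.0], [0.999, -0.041, 0.0], [-0.0, -0.0, -1.0]]
force: [0.2, 0.3, 1.1]
opening: 0.0848
```

apply_moves(deltas="0 0 0 0 0 -0.01 0.085;0 0 0 0 0 -0.03 0.085;0 0 0 0 0 -0.04 0.085;0 0 0 0 -0.035 0 0.085;0 0 0 0 -0.035 0 0.085")

```text
time_s: 53.2
tcp_pos: [0.5038, -0.0355, 0.3549]
tcp_rot: [[0.041, 0.999, 0.002], [0.999, -0.041, -0.0], [-0.0, 0.002, -1.0]]
force: [-0.5, 0.3, 0.4]
opening: 0.0852
```

apply_moves(deltas="0 0 0 0 -0.035 0 0.0;0 0 0 0 -0.034 0 0.0;0 0 0 0 0 0 0.0;0 0 0 0 0 0 0.0;0 0 0 0 0 0 0.0")

```text
time_s: 53.7
tcp_pos: [0.436, -0.0327, 0.3539]
tcp_rot: [[0.041, 0.999, 0.001], [0.999, -0.041, -0.0], [-0.0, 0.001, -1.0]]
force: [0.5, -0.2, -0.2]
opening: 0.0119
```

Run:
```python
from h import *
import pickle
a=get_image('scene'); b=get_image('side'); w=get_image('wrist'); pickle.dump((a,b,w),open('fin.pkl','wb')); save(w,'wf.png')
A=cv2.resize(a['img'][150:300,260:400],None,fx=2.8,fy=2.8,interpolation=cv2.INTER_CUBIC); B=cv2.resize(b['img'][120:300,240:400],None,fx=2.333,fy=2.333,interpolation=cv2.INTER_CUBIC)
print(A.shape,B.shape); cv2.imwrite('pics/c4.png',np.hstack([A[:420],B[:420]])[:,:,::-1])
to(.4355,-.0335,-2.4)
# predicted stack corners
R=np.radians(-2.5); ax=np.array([.574,-.038])
def pc(x,y,z): return [ax[0]+x*np.cos(R)-y*np.sin(R),ax[1]+x*np.sin(R)+y*np.cos(R),z]
```

```text
(420, 392, 3) (420, 373, 3)
at [ 0.4359 -0.0327  0.3533] yaw -2.33 turn 0.0012 before: x -0.0008 y -0.0003
after: x -0.0008 y -0.0003
```

View pics/c4.png

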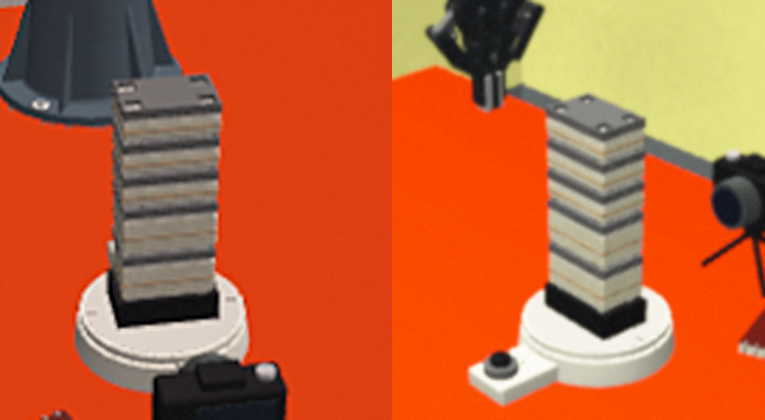

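View pics/wf.png

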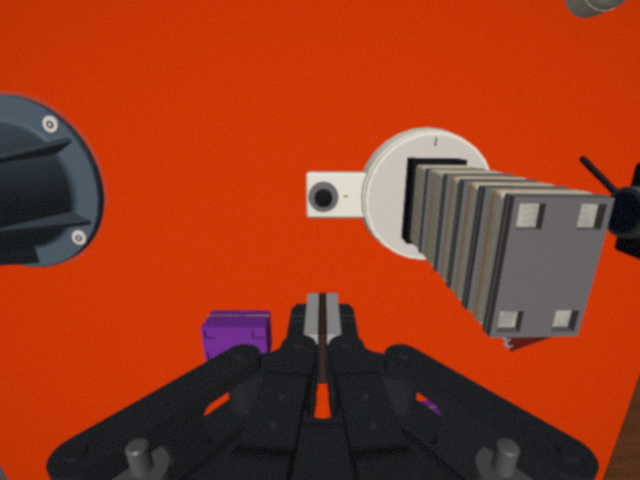

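Run:
```python
from h import *
import pickle
a,b,g=pickle.load(open('fin.pkl','rb'))
m=(g['img'].max(2)<60).astype(np.uint8)
for c in cv2.findContours(m,cv2.RETR_EXTERNAL,cv2.CHAIN_APPROX_NONE)[0]:
    if cv2.contourArea(c)>40:
        (q,r)=cv2.minEnclosingCircle(c); print(np.round(q),round(r),plane(g,[q],.034).round(4), plane(g,[q],.028).round(4))
p,R,w=state(); f=lambda x,y:np.array([.4359,-.0325])
print('button expected px',proj(g,[[.4355,-.0335,.034]]),proj(g,[[.5738+.0031,.0335,.042],[.5738-.0031,-.1105,.042]]))
```

```text
[573. 320.] 9 [[ 0.8098 -0.234   0.034 ]] [[ 0.8149 -0.2378  0.028 ]]
[322. 466.] 275 [[ 0.4146 -0.5144  0.034 ]] [[ 0.4143 -0.5221  0.028 ]]
[600. 216.] 12 [[ 0.8167 -0.0715  0.034 ]] [[ 0.8219 -0.0731  0.028 ]]
[540. 216.] 12 [[ 0.7301 -0.0677  0.034 ]] [[ 0.734  -0.0692  0.028 ]]
[498. 264.] 70 [[ 0.6791 -0.1362  0.034 ]] [[ 0.6824 -0.1387  0.028 ]]
[323. 198.] 9 [[ 0.4361 -0.0323  0.034 ]] [[ 0.4361 -0.0334  0.028 ]]
[474. 247.] 60 [[ 0.6434 -0.1092  0.034 ]] [[ 0.6462 -0.1114  0.028 ]]
[458. 208.] 28 [[ 0.6164 -0.0538  0.034 ]] [[ 0.6188 -0.0552  0.028 ]]
[436. 201.] 50 [[ 0.5848 -0.0427  0.034 ]] [[ 0.5868 -0.044   0.028 ]]
[610. 208.] 57 [[ 0.8288 -0.0599  0.034 ]] [[ 0.8342 -0.0614  0.028 ]]
[ 34. 202.] 70 [[ 0.0424 -0.0194  0.034 ]] [[ 0.0369 -0.0203  0.028 ]]
[ 78. 195.] 58 [[ 0.107  -0.0132  0.034 ]] [[ 0.1025 -0.0141  0.028 ]]
button expected px [[322.51660224 198.69294555]] [[434.67953998 141.74094084]
 [424.08487139 251.87128166]]
```

apply_moves(deltas="0 0 0 -0.001 0 0.04 0.0;0 0 0 0 0 0.045 0.0;0 0 0 0 0 0.045 0.0;0 0 0 0 0 0.045 0.0;0 0 0 0 0 0.045 0.0")

```text
time_s: 54.35
tcp_pos: [0.4355, -0.0336, 0.1317]
tcp_rot: [[0.041, 0.999, 0.0], [0.999, -0.041, -0.0], [-0.0, 0.0, -1.0]]
force: [1.3, -0.4, -0.2]
opening: 0.0
```

apply_moves(deltas="0 0 0 0 0 0.04 0.0;0 0 0 0 0 0.023 0.0;0 0 0 0 0 0 0.0;0 0 0 0 0 0 0.0;0 0 0 0 0 0 0.0")

```text
time_s: 54.85
tcp_pos: [0.4362, -0.0338, 0.0717]
tcp_rot: [[0.041, 0.999, 0.002], [0.999, -0.041, -0.0], [-0.0, 0.002, -1.0]]
force: [-1.4, 0.2, 0.3]
opening: -0.0002
```

apply_moves(deltas="0 0 0 0 0 0.003 0.0;0 0 0 0 0 0.002 0.0;0 0 0 0 0 0.002 0.0;0 0 0 0 0 0 0.0;0 0 0 0 0 0 0.0")

```text
time_s: 55.35
tcp_pos: [0.4355, -0.0337, 0.0636]
tcp_rot: [[0.041, 0.999, 0.001], [0.999, -0.041, -0.0], [-0.0, 0.001, -1.0]]
force: [1.5, 1.0, 2.4]
opening: -0.0005
```

Run:
```python
from h import *
s=read_state(); print(s['force'],s['opening']); to(.4358,-.0337,-2.4)
```

```text
[1.52566818 0.96750618 2.36028749] -0.00047450714339597683
at [ 0.4355 -0.0337  0.0636] yaw -2.34 turn 0.0011 before: x 0.0000 y 0.0003
after: x 0.0000 y 0.0003
```

apply_moves(deltas="0 0 0 0 0 0.001 0.0;0 0 0 0 0 0.001 0.0;0 0 0 0 0 0 0.0;0 0 0 0 0 0 0.0;0 0 0 0 0 0 0.0")

```text
time_s: 55.85
tcp_pos: [0.4355, -0.0337, 0.0616]
tcp_rot: [[0.041, 0.999, 0.001], [0.999, -0.041, -0.0], [-0.0, 0.001, -1.0]]
force: [2.6, -0.6, 3.2]
opening: -0.0
```

apply_moves(deltas="0 0 0 0 0 0.001 0.0;0 0 0 0 0 0.001 0.0;0 0 0 0 0 0 0.0;0 0 0 0 0 0 0.0;0 0 0 0 0 0 0.0")

```text
time_s: 56.35
tcp_pos: [0.4355, -0.0337, 0.0599]
tcp_rot: [[0.041, 0.999, 0.001], [0.999, -0.041, -0.0], [-0.0, 0.001, -1.0]]
force: [1.1, 0.5, 12.5]
opening: -0.0002
```

apply_moves(deltas="0 0 0 0 0 0.001 0.0;0 0 0 0 0 0.0005 0.0;0 0 0 0 0 0 0.0;0 0 0 0 0 0 0.0;0 0 0 0 0 0 0.0")

```text
time_s: 56.85
tcp_pos: [0.4356, -0.0337, 0.0594]
tcp_rot: [[0.041, 0.999, 0.001], [0.999, -0.041, -0.0], [-0.0, 0.001, -1.0]]
force: [-5.3, 1.5, 34.5]
opening: 0.0001
```

apply_moves(deltas="0 0 0 0 0 -0.004 0.0;0 0 0 0 0 -0.02 0.0;0 0 0 0 0 -0.04 0.0;0 0 0 0 0 -0.045 0.0;0 0 0 0 0 -0.045 0.0")

```text
time_s: 57.35
tcp_pos: [0.4341, -0.0334, 0.213]
tcp_rot: [[0.041, 0.999, -0.003], [0.999, -0.041, 0.0], [0.0, -0.003, -1.0]]
force: [0.8, 0.2, -0.8]
opening: 0.0001
```

apply_moves(deltas="0 0 0 0 0 -0.045 0.0;0 0 0 0 0 -0.045 0.0;0 0 0 0 0 -0.045 0.0;0 0 0 0 0 0 0.0;0 0 0 0 0 0 0.0")

```text
time_s: 57.85
tcp_pos: [0.4349, -0.0336, 0.3467]
tcp_rot: [[0.041, 0.999, -0.0], [0.999, -0.041, 0.0], [0.0, -0.0, -1.0]]
force: [0.0, 0.2, -0.8]
opening: 0.0003
```

Run:
```python
from h import *
import pickle
a=get_image('scene'); b=get_image('side'); w=get_image('wrist'); pa,pb,pw=pickle.load(open('fin.pkl','rb'))
for n,x,y,bx in (('scene',a,pa,(290,170,360,300)),('side',b,pb,(270,150,400,300))):
    u0,v0,u1,v1=bx; d=cv2.absdiff(cv2.GaussianBlur(x['img'],(0,0),1),cv2.GaussianBlur(y['img'],(0,0),1)).max(2)[v0:v1,u0:u1]; print(n,'changed px',int((d>40).sum()))
A=cv2.resize(a['img'][150:300,260:400],None,fx=2.8,fy=2.8,interpolation=cv2.INTER_CUBIC); B=cv2.resize(b['img'][120:300,240:400],None,fx=2.333,fy=2.333,interpolation=cv2.INTER_CUBIC)
cv2.imwrite('pics/c5.png',np.hstack([A[:420],B[:420]])[:,:,::-1]); save(w,'wf2.png')
m=(w['img'].max(2)<90).astype(np.uint8)[132:152,425:445]; print(state()[0], cv2.connectedComponentsWithStats(m)[3]+[425,132], proj(w,[[.5769,.0335,.042]]))
```

```text
scene changed px 0
side changed px 108
[ 0.43457977 -0.03352798  0.34530902] [[434.5 141.5]] [[438.85564931 141.27675409]]
```

View pics/c5.png

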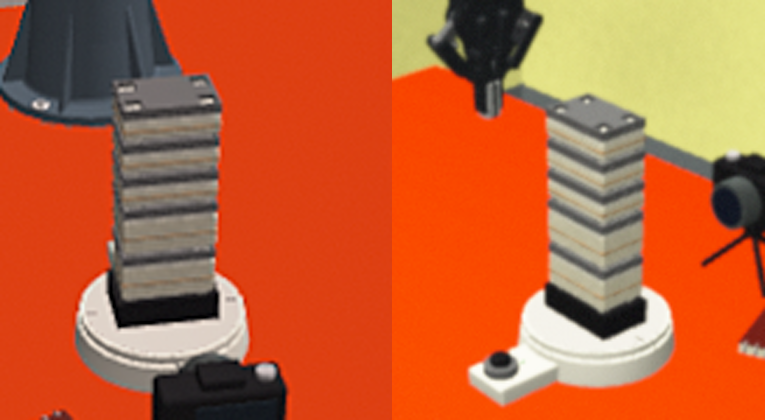

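```bash
python3 -c "
from h import *
print(job.close_job())"
```

```text
the job is handed in; nothing more can be done
None
```

The pack shot is set up and handed in at about 58 s of the 200 s. The black plinth sits fully down on the pegs. All five tubs were there and are stacked on it in one pile: two tall at the bottom, three shallow on top. The start button was then pressed to its stop and let go.

- **Fit:** the plinth and four tubs came to rest within 0.2 mm of their home heights. I did not read the second tub's height after its last 0.3 mm of travel, but it showed firm support there.
- **Facing the camera:** I turned the disc right after seating the plinth, before stacking, because the gripper could not reach the plinth under the pile. Just after turning, the disc was about 0.5° from square. A coarser check with the pile standing, before the press, suggested up to about 1°. A last automatic check of the disc mark after the press found no mark, so it tells nothing.
- **Button:** it bottomed with the force rising from about 12 N to 34 N at the fingertips, and the last picture shows it back up.
- **After the press:** the scene view was unchanged. In the side view 108 pixels had changed. I put these down to the gripper hanging at a slightly different height. The pile looks the same in both views.
- **On the way:** one tall tub was knocked about 4 cm aside before I picked it up, so I found it again with the wrist camera. I never touched the jar, pen cup, notebook or the purple and orange look-alikes.

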